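# Load the sample crate and hold its index plunger out

## Robot

A 7-joint arm with a two-finger parallel gripper is mounted at the origin on the work surface; the furniture and walls round the work are solid. World frame = base frame: x ahead of the robot, y to its left, z up, the work surface at z = 0. Lengths are in m, angles in rad, forces in N, time in s.
With the tool pointing down it reaches from about 0.4 to 0.85 m from the base axis. Payload 10.4 kg.
Tool frame: the origin (TCP) lies between the finger pads; the fingertips stand 19 mm ahead of it and the grasp point (between the pads) is the TCP (manip.tip_reach is the z of the fingertips in the tool frame, in m); z points along the fingers, y is the direction in which the jaws open and shut (so a half turn about z gives the same grasp; the last joint's range is limited). The gripper opens to 85 mm and grips with 20 to 120 N. Pads are 22 mm wide; open, the fingers measure 114 mm over their backs; the gripper's body (76 mm by 85 mm) begins 54 mm behind the grasp point. The pads swing forward as they close: fully open they stand 13 mm farther back than shut.
Start: joints at [1.149, 0.332, -0.065, 1.46, 0.022, 1.35, -0.088], TCP at [0.243, -0.576, 0.225] pointing down, gripper open.
Joint ranges: [-2.6, 2.6], [-0.5, 2.12], [-1.47, 1.34], [0.16, 2.42], [-1.27, 4.41], [0.06, 2.06], [-2.6, 2.6]. Speed limits (rad/s): [2.22, 2.22, 2.79, 2.79, 3.14, 3.14, 3.14].

## Interface

Orientations are given as a unit quaternion [x, y, z, w].
In Python, from workcell import sensors, cams, manip gives the robot as it stands.
- The arm moves only by the shell command python3 -m jog 'ROWS' [FORCE]. ROWS is JSON, a list of rows, each a list of 3 entries, a list of its own where there are three numbers: the shift along the world's x, y, z in m, then the turn, a rotation vector about the world's x, y, z in rad, then the opening in per cent of the stroke, from 0 (shut) to 100 (fully open). In form: [[[dx, dy, dz], [wx, wy, wz], grip], ...]. A call has 1 to 5 rows; each row shifts and turns the pose as measured when the row begins; what a row does not reach is not made up. A row lasts 1/8 s, in which the tool goes at most 62.5 mm and 10.7 degrees, less where a joint would pass 70% of its speed; a pose out of reach is approached as far as the arm can. A call with a gripper value outside its range is refused whole. The fingers move at their own pace and stop on an object; FORCE is the grip in N (left out, the last holds). Time passes only in rows, so rows that do not move let the fingers close. It gives the time, the measured TCP pose, the force and the opening at its end, in the units of the state.
- sensors.get_obs(): the state, without advancing time (a new reading comes with each control period).
- cams.camera(name): name is "scene" or "top"; returns (picture, depth): 400x640x3 uint8, red, green, blue; 400x640 float32, m along the optical axis (not along the pixel's ray), 0 where there is no reading.
- cams.camera_model(name): a dict with "intrinsics" (3x3 intrinsics, pixels), "view" (4x4, takes a point from world to camera coordinates). Camera axes: x right, y down, z forward; pixel columns grow to the right and rows downward; lengths in m; the calibration is good to about 2 mm. A picture is of the moment at which its call begins. camera_model takes no time and is no camera call.
- manip.hand_in(): hands the job in, once; it reports no verdict.
The state is a dict: "clock": time; "joint_pos": joint angles; "joint_velocities": joint speeds; "tau": joint torques, N m; "position": TCP position; "ee_rot": TCP orientation; "ft_force": force on the tool from outside, world axes, zero at the start; "torque": the same for the moment, N m; "grip_width": opening from 0.0 (shut) to 1.0 (fully open).
Only numpy, scipy, OpenCV 4.12 (cv2) and the standard library are available. Lean on these libraries where they do the work, as an engineer would, in place of code of your own. Each camera call takes 0.05 s, during which the arm holds its last target.

## Task

Stand the two tall blue-capped sample tubes upright in the two empty cells of the grey divided crate, one tube per cell. Then take the black knob of the sprung index plunger in front of the crate, pull it straight up all the way so that the pin is clear of its hole, and finish while still holding it there, so that a colleague can slide the crate along; do not let go. Leave the vials, pots and all other things where they stand.

Things in the scene. Friction and masses are not known exactly. Their poses are not given: they have to be found in the camera images.
- station: station fixed to the table: aluminium bed with a grey 2 x 2 divided crate (104 x 104 mm, top 46 mm up) and, at its -x side (toward the robot), a bracket 56 mm high with the index plunger 98 mm from the crate's centre. The -x,-y and +x,+y cells start empty, the other two hold a vial each. Origin on the table under the crate's centre, z up; turned up to 0.25 rad
- cell_front (a point): centre of the floor of the crate's empty front (nearer the robot, to its right: -x,-y) cell. The cell is 46 x 46 mm inside, its floor lies 16 mm above the table and its 4 mm walls end 30 mm above that floor (46 mm above the table). x and y run along the crate's walls
- cell_back (a point): centre of the floor of the crate's empty back (farther from the robot, to its left: +x,+y) cell. The cell is 46 x 46 mm inside, its floor lies 16 mm above the table and its 4 mm walls end 30 mm above that floor (46 mm above the table). x and y run along the crate's walls
- knob_grip (a point): middle of the barrel of the plunger's black ribbed knob, where to grip it: an upright barrel 26 mm in diameter and 26 mm high. The point lies 83 mm above the table when the plunger is in, 103 mm when fully out. The knob cannot turn or tilt. The bracket arm and a nut lie below it, up to 68 mm above the table (56 mm beside the nut). z up, x and y as the station's
- plunger (a joint): travel of the index plunger in m: 0 = pin in its hole (start), 0.020 = pulled fully up against its stop. The pin leaves the hole at 0.010. A spring pulls it back down with 5 N at 0, rising to 10 N at 0.020; let go, it snaps home
- tube_1: one of the two tall sample tubes to load (both alike): clear tube with a wide blue screw cap, 118 mm high over all. Grasp it round the body, 30 mm across, 60 to 95 mm above its foot; the cap is 36 mm across and begins 100 mm up. 45 g, flat foot. Stands upright on the table in front of the station or to its right. Origin at the centre of its underside, z up
- tube_2: one of the two tall sample tubes to load (both alike): clear tube with a wide blue screw cap, 118 mm high over all. Grasp it round the body, 30 mm across, 60 to 95 mm above its foot; the cap is 36 mm across and begins 100 mm up. 45 g, flat foot. Stands upright on the table in front of the station or to its right. Origin at the centre of its underside, z up
- vial_left: screw-cap vial, 20 mm across and 56 mm high, grey cap, already standing in the crate's front-left (-x,+y) cell when this begins; a bystander, leave it there. Origin at the centre of its underside, z up
- vial_right: screw-cap vial, 20 mm across and 56 mm high, grey cap, already standing in the crate's back-right (+x,-y) cell when this begins; a bystander, leave it there. Origin at the centre of its underside, z up
- clear_pot: clear pot with a frosted cap, 45 mm across and 67 mm high, standing near the tubes; a bystander, leave it. Origin at the centre of its underside
- tin: small white pot with a grey lid, 44 mm across and 29 mm high, standing to the right of the station; a bystander, leave it. Origin at the centre of its underside
- tower_b: tall fixed filter tower, about 110 mm across, 365 mm high, between the work (on the robot's left) and the robot's right: pass round or over it. A second one stands nearer the robot on its right, and a box-shaped pump (265 mm high) beyond it. Origin at the centre of its foot
Things that resemble listed ones, but are neither listed nor needed, are in the scene too. Leave any brown or orange look-alike of the tube_1 alone. What is shaped like the tube_2 but brown is not meant.

How it is judged:
By the outcome, as a careful person would: the job done as asked, in the order asked, and still so for the second after the job is handed in, while the arm keeps its last pose, push and grip.
It also fails if it takes over 64 s, if anything falls off the work surface, if the arm or the gripper's body presses on something with over 40 N, if the wrist force passes 120 N, or if a joint passes its speed limit or range.

## Working session

There is one attempt and no reset: what is moved stays moved. The work goes in short steps, Python scripts to look and compute and a shell command to move; the robot and the scene stay as the last step left them, time stands still between calls to the robot, and variables do not carry over. Pictures are saved under pics/ and viewed, and the job is handed in when it is done.

```bash
mkdir -p pics; ls
python3 - <<'E'
from workcell import sensors,cams,manip
import cv2,numpy as np
o=sensors.get_obs();print({k:np.round(v,3).tolist() for k,v in o.items()})
for n in("scene","top"):
    p,d=cams.camera(n);cv2.imwrite(f"pics/{n}0.png",p[:,:,::-1]);np.savez(f"/tmp/{n}0.npz",p=p,d=d)
    m=cams.camera_model(n);print(n,np.round(m["intrinsics"],1).tolist(),np.round(m["view"],3).tolist())
E
```

```text
pics
{'clock': 0.0, 'joint_pos': [1.149, 0.333, -0.065, 1.461, 0.022, 1.35, -0.089], 'joint_velocities': [-0.001, 0.001, -0.001, 0.001, 0.0, -0.001, -0.0], 'tau': [-0.0, -62.544, 0.049, -39.16, 0.016, 0.01, -0.0], 'position': [0.243, -0.576, 0.224], 'ee_rot': [0.98, 0.198, -0.0, -0.001], 'ft_force': [0.761, -0.062, -0.197], 'torque': [0.006, -0.009, -0.007], 'grip_width': 1.001}
scene [[415.9, 0.0, 318.4], [0.0, 415.9, 197.8], [0.0, 0.0, 1.0]] [[-0.193, -0.981, 0.01, 0.278], [-0.854, 0.163, -0.494, 0.362], [0.483, -0.104, -0.87, 0.721], [0.0, 0.0, 0.0, 1.0]]
top [[500.9, 0.0, 320.5], [0.0, 500.9, 201.3], [0.0, 0.0, 1.0]] [[-0.028, -1.0, 0.003, 0.203], [-0.987, 0.027, -0.156, 0.409], [0.156, -0.007, -0.988, 1.023], [0.0, 0.0, 0.0, 1.0]]
```

View pics/scene0.png

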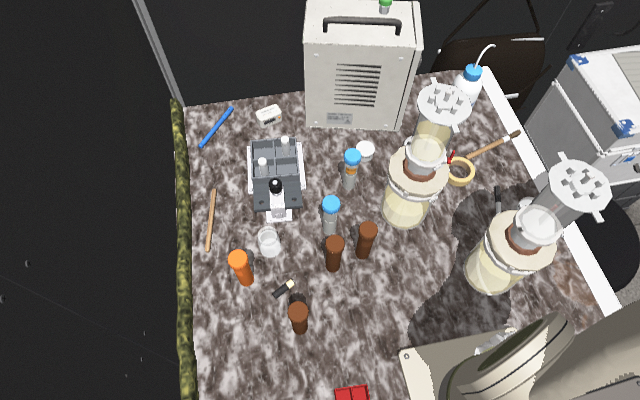

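View pics/top0.png

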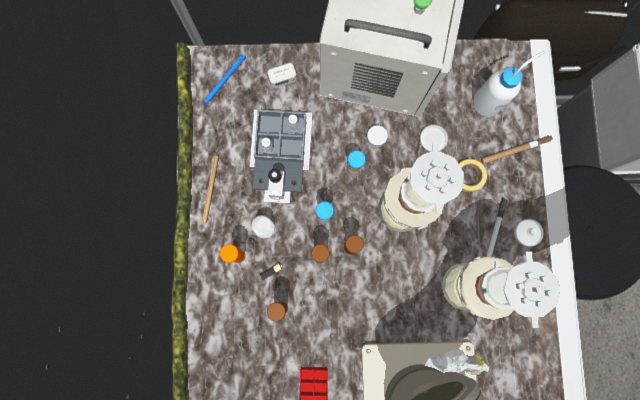

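```bash
cat > h.py <<'E'
import numpy as np,cv2
from workcell import sensors,cams,manip
def plane(n,uv,z):
    m=cams.camera_model(n);V=np.array(m["view"]);K=np.array(m["intrinsics"])
    R,t=V[:3,:3],V[:3,3];c=-R.T@t
    d=R.T@np.linalg.inv(K)@np.array([uv[0],uv[1],1.]);return c+d*(z-c[2])/d[2]
def proj(n,p):
    m=cams.camera_model(n);q=np.array(m["view"])@np.append(p,1);q=np.array(m["intrinsics"])@(q[:3]/q[2]);return q[:2]
def cloud(n,d):
    m=cams.camera_model(n);V=np.array(m["view"]);K=np.array(m["intrinsics"])
    v,u=np.mgrid[:400,:640];x=np.stack([(u-K[0,2])/K[0,0]*d,(v-K[1,2])/K[1,1]*d,d],-1)
    return (x-V[:3,3])@V[:3,:3]
E
python3 - <<'E'
from h import *
for n in("scene","top"):
    f=np.load(f"/tmp/{n}0.npz");p,d=f["p"],f["d"];P=cloud(n,d)
    h=cv2.cvtColor(p,cv2.COLOR_RGB2HSV)
    m=cv2.inRange(h,(95,120,80),(112,255,255))
    k,l,s,c=cv2.connectedComponentsWithStats(m)
    for i in range(1,k):
        if s[i,4]>40:
            q=P[l==i];zt=np.percentile(q[:,2],95);top=q[q[:,2]>zt-.004]
            print(n,"blue",c[i].round(),s[i,4],"ztop",zt.round(3),"mean top",top.mean(0).round(3),"mid",((top.min(0)+top.max(0))/2).round(3))
    for nm,(lo,hi) in dict(obj=(.02,.3)).items(): pass
    cv2.imwrite(f"pics/crop_{n}.png",cv2.resize(p[80:300,190:430] if n=="top" else p[110:300,190:430],None,fx=3,fy=2.7,interpolation=cv2.INTER_CUBIC)[:,:,::-1])
    if n=="top":
        # heights map of workspace: crate top mask
        m=((P[...,2]>.040)&(P[...,2]<.05)&(P[...,1]>.15)&(P[...,0]>.4)).astype(np.uint8)
        q=P[m>0];print(len(q),q.min(0),q.max(0));cv2.imwrite("pics/m.png",cv2.resize(m*255,None,fx=1,fy=1))
E
```

```text
scene blue [579.  59.] 66 ztop -0.066 mean top [ 0.825 -0.675 -0.069] mid [ 0.824 -0.673 -0.068]
scene blue [472.  72.] 236 ztop 0.158 mean top [ 0.628 -0.183  0.156] mid [ 0.628 -0.184  0.157]
scene blue [216. 127.] 245 ztop 0.014 mean top [0.689 0.397 0.023] mid [0.383 0.366 0.406]
scene blue [626. 127.] 89 ztop -0.067 mean top [ 0.562 -0.677 -0.069] mid [ 0.562 -0.678 -0.068]
scene blue [352. 156.] 239 ztop 0.12 mean top [0.48  0.12  0.118] mid [0.481 0.121 0.118]
scene blue [331. 204.] 277 ztop 0.119 mean top [0.38  0.185 0.118] mid [0.381 0.186 0.118]
top blue [224.  78.] 314 ztop 0.015 mean top [0.699 0.393 0.028] mid [0.503 0.322 0.542]
top blue [510.  77.] 304 ztop 0.158 mean top [ 0.63  -0.183  0.156] mid [ 0.629 -0.186  0.158]
top blue [356. 159.] 260 ztop 0.121 mean top [0.483 0.12  0.119] mid [0.483 0.12  0.12 ]
top blue [324. 210.] 261 ztop 0.121 mean top [0.383 0.186 0.124] mid [0.325 0.186 0.595]
1848 [0.40050344 0.15008215 0.04000146] [0.8722024  0.52148175 0.0499647 ]
```

View pics/crop_top.png

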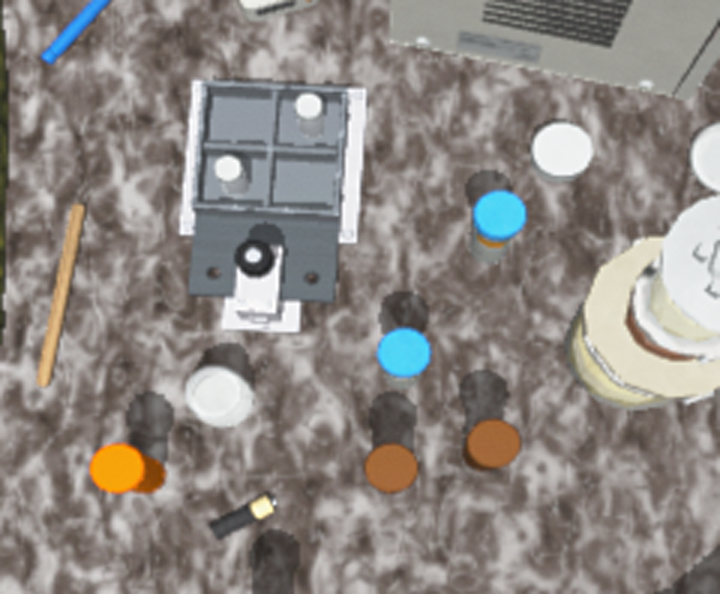

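View pics/crop_scene.png

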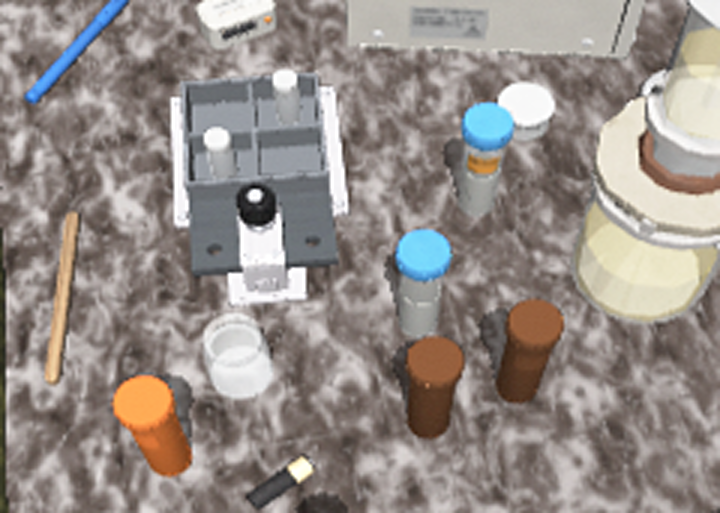

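Run:
```python
from h import *
f=np.load("/tmp/top0.npz");p,d=f["p"],f["d"];P=cloud("top",d)
for nm,uv in dict(tin=(377,135),pot=(262,226),orange=(229,253),br1=(320,253),br2=(354,244),br3=(276,312),knob=(275,174),vialL=(266,142),vialR=(293,119),towB=(437,180),towB2=(410,205),towA=(530,290),towA2=(460,285),bottle=(529,232),box=(282,74),pump=(345,75),stick=(210,190)).items():
    print(nm,P[uv[1],uv[0]].round(3))
print("pad",[plane("top",uv,0).round(3) for uv in ((190,45),(545,43),(590,398))])
for lo,hi in((.30,.4),(.1,.3)):
    m=(P[...,2]>lo)&(P[...,2]<hi)
    k,l,s,c=cv2.connectedComponentsWithStats(m.astype(np.uint8))
    for i in range(1,k):
        if s[i,4]>60:
            q=P[l==i];print(lo,c[i].round(),s[i,4],q.min(0).round(3),q.max(0).round(3))
# crate
m=((P[...,2]>.041)&(P[...,2]<.050)).astype(np.uint8); m[:, :240]=0; m[:,320:]=0; m[:100]=0; m[165:]=0
q=P[m>0];print(len(q))
r=cv2.minAreaRect(q[:,:2].astype(np.float32)*1000);print(r)
# knob
g=cv2.cvtColor(p,cv2.COLOR_RGB2GRAY)
m=(P[...,2]>.085)&(P[...,2]<.11);m[:,:262]=0;m[:,290:]=0;m[:155]=0;m[195:]=0
q=P[m];print("knob",len(q),q.mean(0),q.min(0),q.max(0))
b=p[95:215,240:330];cv2.imwrite("pics/cr.png",cv2.resize(b,None,fx=6,fy=5,interpolation=cv2.INTER_CUBIC)[:,:,::-1])
cv2.imwrite("pics/m2.png",cv2.resize((P[95:215,240:330,2]*2000).clip(0,255).astype(np.uint8),None,fx=6,fy=5,interpolation=0))
```

```text
tin [0.557 0.066 0.028]
pot [0.362 0.312 0.069]
orange [0.306 0.369 0.117]
br1 [0.302 0.196 0.117]
br2 [0.317 0.131 0.118]
br3 [0.194 0.282 0.117]
knob [0.461 0.281 0.099]
vialL [0.535 0.301 0.074]
vialR [0.583 0.245 0.072]
towB [0.392 0.021 0.345]
towB2 [0.374 0.04  0.224]
towA [ 0.228 -0.103  0.343]
towA2 [ 0.235 -0.054  0.159]
bottle [ 0.337 -0.239  0.038]
box [0.697 0.268 0.037]
pump [0.643 0.139 0.151]
stick [0.449 0.43  0.009]
pad [array([0.788, 0.479, 0.   ]), array([ 0.772, -0.332,  0.   ]), array([-0.003, -0.348,  0.   ])]
0.3 [ 96. 204.] 12118 [0.087 0.518 0.3  ] [0.72  0.522 0.4  ]
0.3 [423.   2.] 67 [0.697 0.001 0.3  ] [0.708 0.026 0.305]
0.3 [436. 178.] 2340 [ 0.344 -0.021  0.333] [0.451 0.06  0.366]
0.3 [531. 289.] 2628 [ 0.175 -0.148  0.3  ] [ 0.283 -0.067  0.365]
0.3 [467. 396.] 181 [ 0.071 -0.031  0.3  ] [0.086 0.012 0.322]
0.1 [133. 204.] 16775 [0.043 0.517 0.1  ] [0.838 0.523 0.3  ]
0.1 [390.  45.] 12119 [ 0.597 -0.07   0.1  ] [0.737 0.187 0.3  ]
0.1 [507.  82.] 1016 [ 0.599 -0.239  0.1  ] [ 0.668 -0.152  0.204]
0.1 [356. 160.] 263 [0.466 0.103 0.104] [0.5   0.138 0.123]
0.1 [407. 203.] 1940 [ 0.34  -0.025  0.101] [0.453 0.076 0.297]
0.1 [324. 211.] 262 [0.367 0.169 0.103] [0.4   0.202 0.122]
0.1 [354. 244.] 267 [0.3   0.114 0.105] [0.334 0.148 0.122]
0.1 [229. 253.] 276 [0.289 0.353 0.105] [0.324 0.387 0.122]
0.1 [320. 253.] 259 [0.285 0.179 0.108] [0.319 0.214 0.122]
0.1 [484. 287.] 2728 [ 0.174 -0.149  0.1  ] [ 0.285 -0.052  0.3  ]
0.1 [276. 311.] 285 [0.179 0.265 0.103] [0.212 0.298 0.122]
0.1 [441. 384.] 2108 [ 0.036 -0.11   0.1  ] [0.095 0.076 0.3  ]
542
((558.67919921875, 275.00537109375), (104.27778625488281, 105.80247497558594), 85.05905151367188)
knob 141 [0.45964348 0.28308642 0.09555311] [0.44804435 0.27025065 0.08546712] [0.47287242 0.29616756 0.10191973]
```

View pics/cr.png

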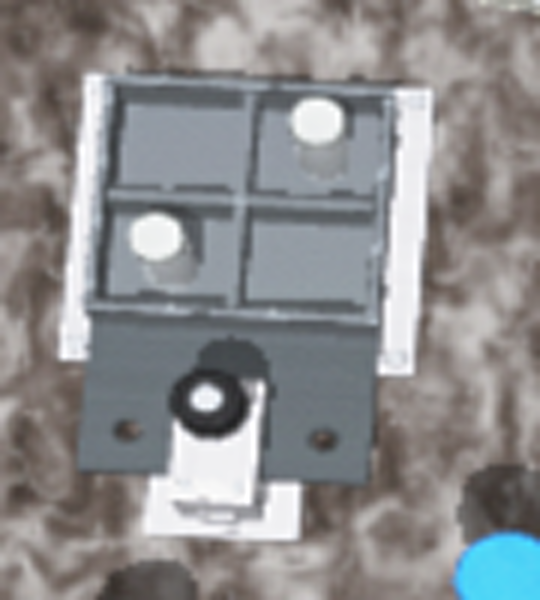

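View pics/m2.png

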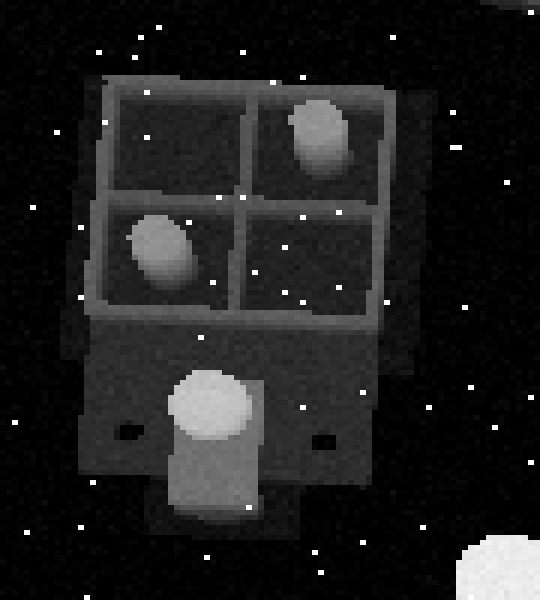

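The picks in the top view are the blue-capped tubes at (357,159), which has an orange band under the cap, and (325,211). The look-alikes are brown at (320,253), (354,244) and (276,312), orange at (229,253), and the blue-capped wash bottle at (510,77). The close crop shows that only the first two are clear 118 mm tubes with blue caps.

I'll start by raising the hand and going over the towers.

```bash
python3 -m jog '[[[0,0.0,0.06],[0,0,0],65],[[0,0,0.06],[0,0,0],65],[[0.01,0.02,0.058],[0,0,0.1],65],[[0.02,0.03,0.05],[0,0,0.1],65],[[0.03,0.05,0.02],[0,0,0.1],65]]' 40; python3 -m jog '[[[0.035,0.05,0],[0,0,0.1],65],[[0.035,0.05,0],[0,0,0.1],65],[[0.03,0.055,0],[0,0,0.1],65],[[0.03,0.055,0],[0,0,0.1],65],[[0.025,0.057,0],[0,0,0.1],65]]'; python3 -c "
from workcell import sensors as s;print(s.get_obs()['joint_pos'])"
```

```text
clock: 0.72
position: [0.2989, -0.4735, 0.4725]
ee_rot: [0.939, 0.343, -0.003, -0.006]
ft_force: [1.1, -0.8, 0.7]
grip_width: 0.651
clock: 1.35
position: [0.4547, -0.2034, 0.4731]
ee_rot: [0.821, 0.571, -0.005, -0.004]
ft_force: [1.4, -0.5, 0.2]
grip_width: 0.652
[ 0.71651364  0.07704734 -0.42279777  1.25762993  0.03522931  1.82497733
 -0.05275735]
```

```bash
python3 -m jog '[[[0.015,0.06,0],[0,0,0.1],65],[[0.01,0.061,0],[0,0,0.1],65],[[0.005,0.062,0],[0,0,0.07],65],[[0,0.062,0],[0,0,0],65],[[0,0.062,0],[0,0,0],65]]'
python3 - <<'E'
from h import *
o=sensors.get_obs();print(o['joint_pos'].round(3) if hasattr(o['joint_pos'],'round') else o['joint_pos'])
p,d=cams.camera("scene");cv2.imwrite("pics/s1.png",p[:,:,::-1])
E
```

```text
clock: 1.98
position: [0.4841, 0.1061, 0.471]
ee_rot: [0.733, 0.68, -0.006, -0.004]
ft_force: [1.2, 0.0, 0.4]
grip_width: 0.647
[ 0.352  0.099 -0.724  1.254  0.065  1.827 -0.43 ]
```

View pics/s1.png

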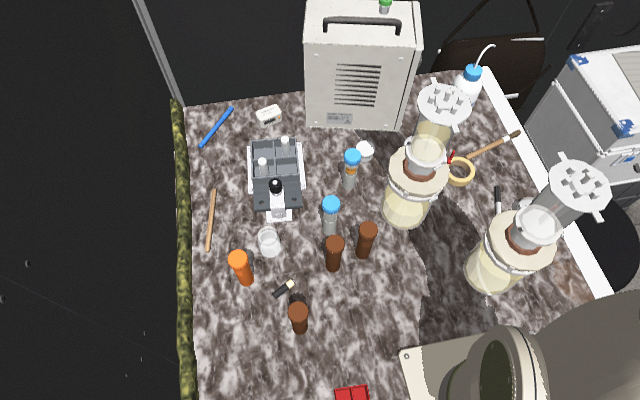

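Run:
```python
from h import *
for n in("scene","top"):
    V=np.array(cams.camera_model(n)["view"]);print(n,"cam at",(-V[:3,:3].T@V[:3,3]).round(3),proj(n,[.484,.106,.471]).round())
p,d=cams.camera("top");cv2.imwrite("pics/t1.png",p[:,:,::-1]);print(sensors.get_obs()['clock'])
```

```text
scene cam at [0.015 0.288 0.803] [385. -10.]
top cam at [0.25  0.2   1.074] [388.  91.]
2.075
```

View pics/t1.png

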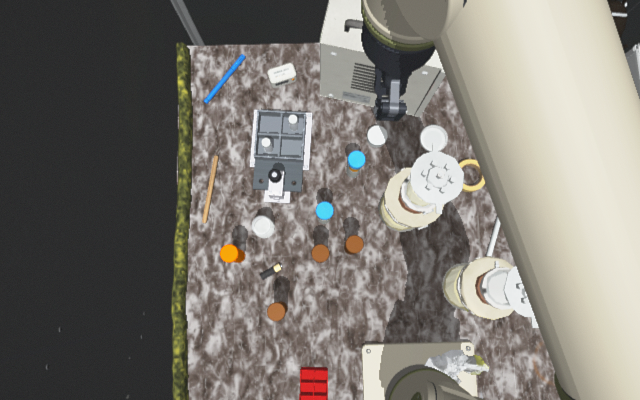

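Run:
```python
from h import *
p,d=cams.camera("top");P=cloud("top",d);np.savez("/tmp/t1.npz",p=p,d=d)
for v in range(5,400,30):
    r=P[v];m=(r[:,2]>.4)&(np.arange(640)>330)
    if m.sum()>3:
        q=r[m];u=np.where(m)[0];i=q[:,2].argmax();print(v,u.min(),u.max(),"first",q[0].round(3),"top",q[i].round(3),"last",q[-1].round(3))
for uv in((400,20),(420,5),(395,60),(390,100),(405,35)):print(uv,P[uv[1],uv[0]].round(3))
```

```text
5 364 613 first [0.487 0.154 0.668] top [0.383 0.077 0.842] last [0.393 0.037 0.824]
35 365 623 first [0.485 0.149 0.618] top [0.368 0.068 0.839] last [0.378 0.03  0.818]
65 378 632 first [0.472 0.132 0.577] top [0.25  0.2   1.074] last [0.362 0.026 0.816]
95 380 639 first [0.454 0.126 0.535] top [0.25  0.2   1.074] last [0.344 0.025 0.817]
125 348 639 first [0.25  0.2   1.074] top [0.25  0.2   1.074] last [0.327 0.028 0.819]
155 448 639 first [0.25  0.2   1.074] top [0.25  0.2   1.074] last [0.311 0.03  0.818]
185 490 639 first [0.306 0.091 0.765] top [0.25  0.2   1.074] last [0.295 0.031 0.816]
215 331 639 first [0.25  0.2   1.074] top [0.25  0.2   1.074] last [0.279 0.032 0.814]
245 450 639 first [0.25  0.2   1.074] top [0.25  0.2   1.074] last [0.264 0.03  0.809]
275 371 639 first [0.25  0.2   1.074] top [0.25  0.2   1.074] last [0.248 0.03  0.805]
305 402 639 first [0.25  0.2   1.074] top [0.25  0.2   1.074] last [0.232 0.028 0.8  ]
335 524 639 first [0.25  0.2   1.074] top [0.25  0.2   1.074] last [0.216 0.027 0.795]
365 554 639 first [0.19  0.045 0.729] top [0.25  0.2   1.074] last [0.2   0.025 0.789]
395 555 639 first [0.25  0.2   1.074] top [0.25  0.2   1.074] last [0.182 0.023 0.782]
(400, 20) [0.451 0.13  0.706]
(420, 5) [0.414 0.134 0.791]
(395, 60) [0.451 0.124 0.634]
(390, 100) [0.435 0.12  0.572]
(405, 35) [0.448 0.124 0.688]
```

```bash
python3 -m jog '[[[-0.034,0.03,-0.03],[0,0,0],65],[[-0.034,0.03,-0.04],[0,0,0],65],[[-0.034,0.02,-0.045],[0,0,0],65],[[0,0,-0.06],[0,0,0],65],[[0,0,-0.06],[0,0,0],65]]'
python3 - <<'E'
from h import *
o=sensors.get_obs();print(np.round(o['joint_pos'],3))
p,d=cams.camera("scene");cv2.imwrite("pics/s2.png",p[:,:,::-1])
E
```

```text
clock: 2.75
position: [0.3813, 0.1863, 0.2317]
ee_rot: [0.733, 0.68, -0.003, -0.003]
ft_force: [1.4, -0.3, 0.7]
grip_width: 0.646
[ 0.327 -0.102 -0.816  1.899 -0.08   1.32  -0.542]
```

View pics/s2.png

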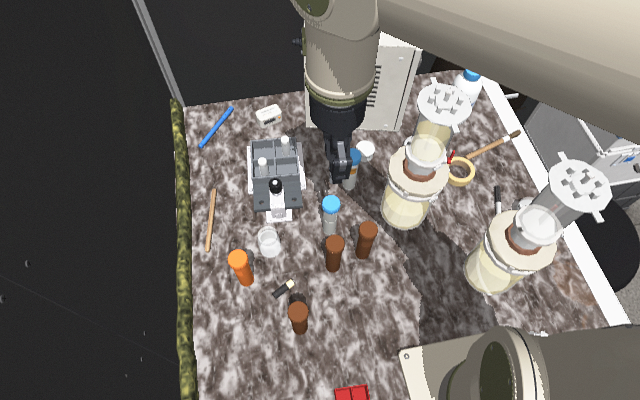

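```bash
python3 -m jog '[[[0.001,0,-0.05],[0,0,0],65],[[0,0,-0.05],[0,0,0],65],[[0,0,-0.04],[0,0,0],65],[[0,0,-0.006],[0,0,0],65]]'
python3 - <<'E'
from h import *
o=sensors.get_obs();print(np.round(o['joint_pos'],3))
p,d=cams.camera("scene");cv2.imwrite("pics/s3.png",p[:,:,::-1])
p,d=cams.camera("top");cv2.imwrite("pics/t3.png",p[:,:,::-1])
E
```

```text
clock: 3.3
position: [0.3809, 0.1812, 0.0773]
ee_rot: [0.735, 0.678, -0.008, -0.004]
ft_force: [0.3, 1.2, 0.8]
grip_width: 0.651
[ 0.285  0.122 -0.855  2.089  0.102  0.992 -0.706]
```

View pics/s3.png

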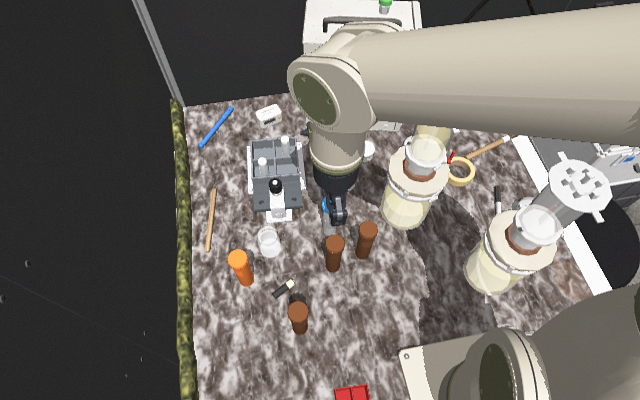

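View pics/t3.png

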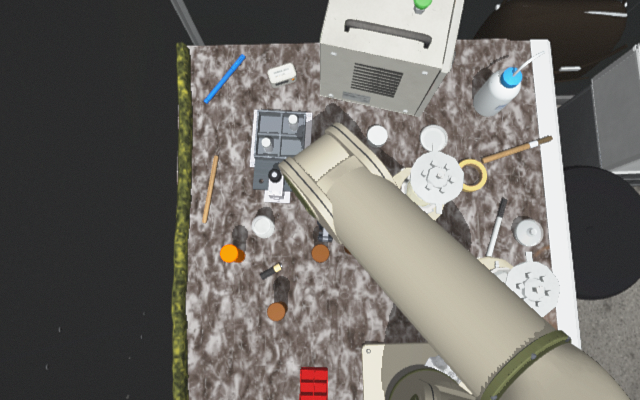

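```bash
python3 -m jog '[[[0.001,0.005,0.006],[0,0,0],65],[[0,0,0],[0,0,0],30],[[0,0,0],[0,0,0],25],[[0,0,0],[0,0,0],25]]' 40
```

```text
clock: 3.9
position: [0.3866, 0.1883, 0.0903]
ee_rot: [0.736, 0.677, -0.003, -0.002]
ft_force: [-0.0, -0.0, 0.3]
grip_width: 0.315
```

```bash
python3 -m jog '[[[0,0,0],[0,0,0],10],[[0,0,0],[0,0,0],10],[[0,0,0.02],[0,0,0],10]]' 40;  python3 - <<'E'
from h import *
p,d=cams.camera("scene");cv2.imwrite("pics/s4.png",cv2.resize(p[150:290,260:420],None,fx=4,fy=4)[:,:,::-1])
E
```

```text
clock: 4.28
position: [0.3854, 0.1877, 0.1094]
ee_rot: [0.736, 0.677, -0.004, -0.002]
ft_force: [-0.3, 0.0, -0.8]
grip_width: 0.316
```

View pics/s4.png

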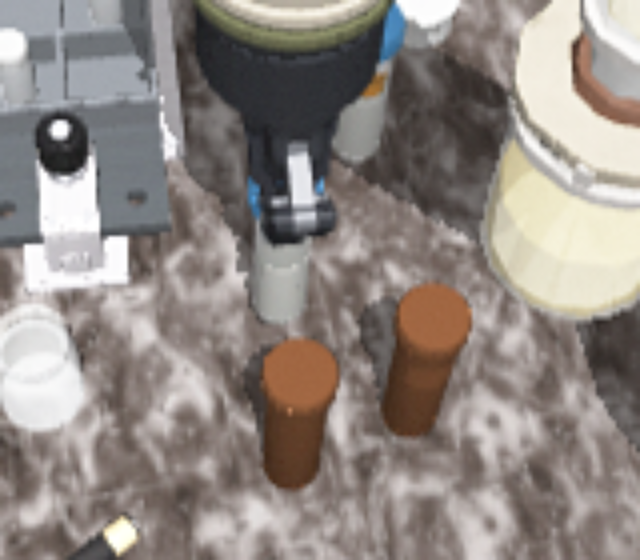

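```bash
python3 -m jog '[[[0,0,0.055],[0,0,0],10],[[0.01,0.005,0.055],[0,0,0],10],[[0.045,0.025,0.02],[0,0,0],10],[[0.05,0.028,0],[0,0,0],10],[[0.05,0.028,0],[0,0,0],10]]'; python3 -m jog '[[[0.04,0.022,0],[0,0,0],10],[[0.004,0.003,0],[0,0,0],10],[[0,0,0],[0,0,0],10]]'
python3 - <<'E'
from h import *
p,d=cams.camera("scene");cv2.imwrite("pics/s5.png",cv2.resize(p[30:230,200:440],None,fx=3,fy=3)[:,:,::-1])
E
```

```text
clock: 4.95
position: [0.5459, 0.2739, 0.2487]
ee_rot: [0.738, 0.675, -0.001, 0.003]
ft_force: [0.3, -1.1, 0.1]
grip_width: 0.318
clock: 5.32
position: [0.5929, 0.3009, 0.244]
ee_rot: [0.738, 0.675, -0.003, 0.001]
ft_force: [-0.0, 0.1, -0.6]
grip_width: 0.315
```

View pics/s5.png

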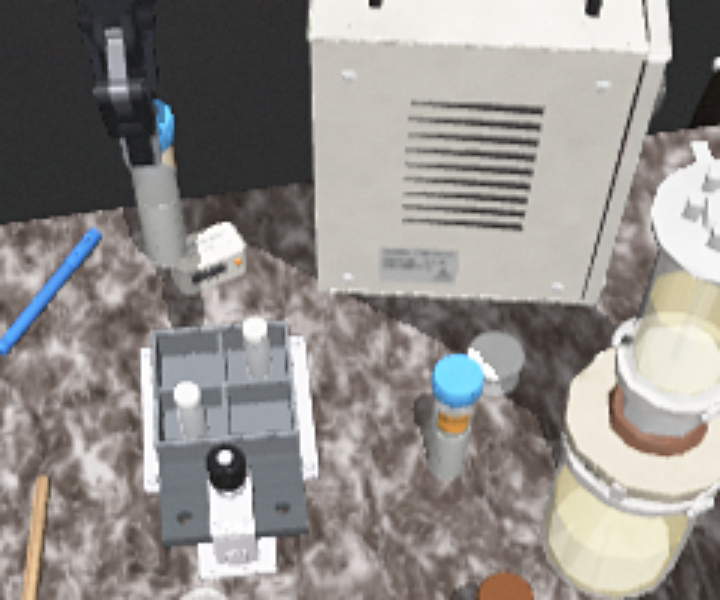

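```bash
python3 -m jog '[[[-0.006,-0.003,-0.04],[0,0,0],10],[[0,0,-0.033],[0,0,0],10],[[0,0,0],[0,0,0],10]]'
python3 - <<'E'
from h import *
o=sensors.get_obs()
x=o['position'];f=np.array([x[0],x[1],x[2]-.09]);print(x,"expected foot px",proj("scene",f),proj("top",f))
p,d=cams.camera("scene");cv2.imwrite("pics/s6.png",cv2.resize(p[80:210,220:340],None,fx=5,fy=4.5)[:,:,::-1])
E
```

```text
clock: 5.75
position: [0.5852, 0.2955, 0.172]
ee_rot: [0.739, 0.674, -0.001, 0.003]
ft_force: [-0.1, 0.1, 0.5]
grip_width: 0.318
[0.58518458 0.29548674 0.172043  ] expected foot px [261.03014444 137.68789282] [268.06585287 116.99867736]
```

View pics/s6.png

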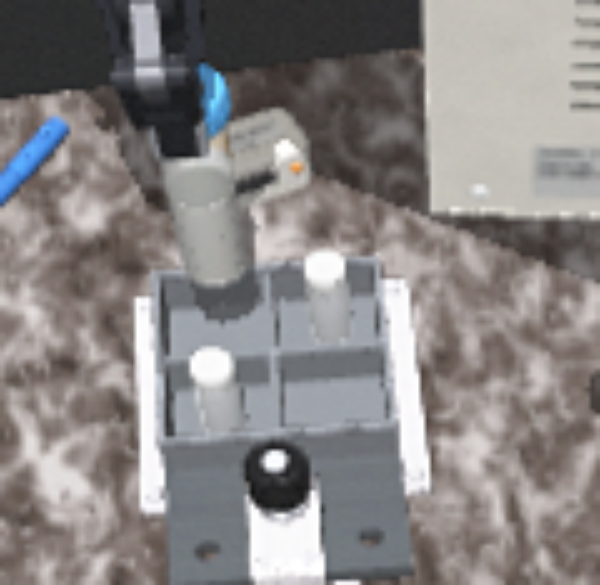

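Run:
```python
from h import *
o=sensors.get_obs();x=np.array(o['position'])
for n in("scene","top"):
    for dz in(.028,-.03,-.09):print(n,dz,proj(n,x+[0,0,dz]).round(1))
p,d=cams.camera("scene");P=cloud("scene",d)
for z0,z1 in((.085,.10),(.10,.115),(.115,.13)):
    m=(P[...,2]>z0)&(P[...,2]<z1)&(abs(P[...,0]-x[0])<.03)&(abs(P[...,1]-x[1])<.03)
    v,u=np.where(m);q=P[m];print(z0,len(u),u.min(),u.max(),q[:,0].min().round(4),"y",q[:,1].min().round(4),q[:,1].max().round(4),((q[:,1].max()+q[:,1].min())/2).round(4))
p,d=cams.camera("top");cv2.imwrite("pics/t6.png",cv2.resize(p[60:220,220:400],None,fx=4,fy=3.7)[:,:,::-1])
```

```text
scene 0.028 [253.7  98.7]
scene -0.03 [257.3 118.7]
scene -0.09 [260.6 136.9]
top 0.028 [261.1  95.4]
top -0.03 [264.5 106.4]
top -0.09 [267.7 116.4]
0.085 54 255 268 0.5679 y 0.2799 0.3075 0.2937
0.1 64 254 268 0.5671 y 0.2785 0.3075 0.293
0.115 69 253 267 0.568 y 0.2787 0.3075 0.2931
```

View pics/t6.png

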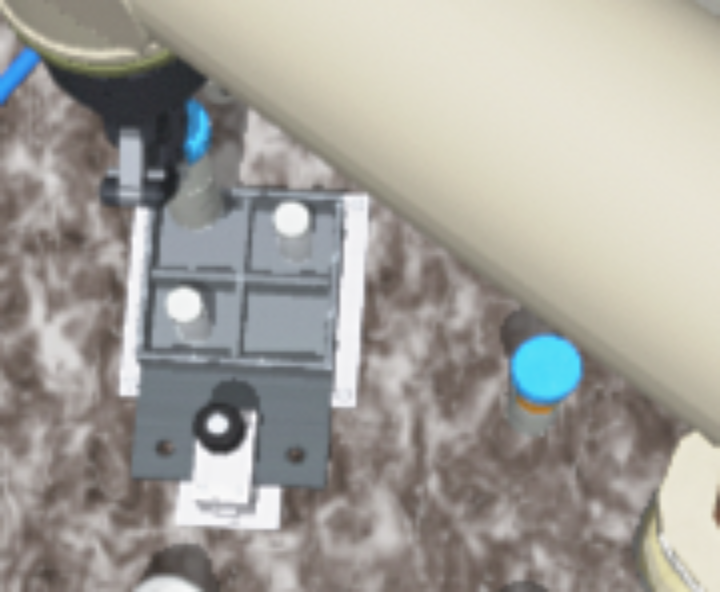

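```bash
python3 -m jog '[[[0.003,0.005,0],[0,0,0],10],[[0,0,-0.03],[0,0,0],10],[[0,0,-0.025],[0,0,0],10],[[0,0,-0.004],[0,0,0],10],[[0,0,0],[0,0,0],10]]'
```

```text
clock: 6.52
position: [0.593, 0.3055, 0.1224]
ee_rot: [0.739, 0.674, 0.006, 0.005]
ft_force: [0.2, -0.2, 0.3]
grip_width: 0.314
```

```bash
python3 -m jog '[[[-0.004,-0.004,0],[0,0,0],10],[[0,0,0],[0,0,0],10],[[0,0,-0.009],[0,0,0],10],[[0,0,0],[0,0,0],10]]';python3 -m jog '[[[0,0,-0.003],[0,0,0],10],[[0,0,0],[0,0,0],10]]'
```

```text
clock: 7.02
position: [0.5897, 0.3019, 0.1156]
ee_rot: [0.739, 0.674, 0.008, 0.005]
ft_force: [-0.6, 0.7, -0.4]
grip_width: 0.32
clock: 7.28
position: [0.5897, 0.3019, 0.1123]
ee_rot: [0.739, 0.674, 0.008, 0.005]
ft_force: [0.1, 0.4, 0.3]
grip_width: 0.318
```

```bash
python3 -m jog '[[[0,0,-0.003],[0,0.018,0],10],[[0,0,-0.001],[0,0,0],10],[[0,0,0],[0,0,0],10]]';python3 -m jog '[[[0,0,-0.002],[0,0,0],10],[[0,0,0],[0,0,0],10]]'
```

```text
clock: 7.65
position: [0.5898, 0.302, 0.108]
ee_rot: [0.739, 0.674, 0.001, -0.001]
ft_force: [-0.0, 0.2, -0.4]
grip_width: 0.313
clock: 7.9
position: [0.5898, 0.302, 0.1059]
ee_rot: [0.739, 0.674, 0.001, -0.001]
ft_force: [0.1, 0.6, -0.1]
grip_width: 0.312
```

```bash
python3 -m jog '[[[0,0,-0.002],[0,0,0],10],[[0,0,0],[0,0,0],10]]'; python3 -m jog '[[[0,0,-0.001],[0,0,0],10],[[0,0,0],[0,0,0],10]]'
```

```text
clock: 8.15
position: [0.5903, 0.3032, 0.1059]
ee_rot: [0.739, 0.674, 0.002, -0.001]
ft_force: [-0.5, -1.0, -0.2]
grip_width: 0.317
clock: 8.4
position: [0.5904, 0.3038, 0.1057]
ee_rot: [0.739, 0.674, 0.003, -0.001]
ft_force: [-1.4, 0.8, 0.8]
grip_width: 0.314
```

```bash
python3 -m jog '[[[0,0,0],[0,0,0],45],[[0,0,0],[0,0,0],60],[[0,0,0],[0,0,0],60],[[0,0,0.04],[0,0,0],60],[[0,0,0.05],[0,0,0],60]]'; python3 -m jog '[[[0,0,0.05],[0,0,0],60],[[0,0,0.03],[0,0,0],60],[[-0.02,-0.04,0],[0,0,0],60]]'
python3 - <<'E'
from h import *
p,d=cams.camera("scene");cv2.imwrite("pics/s7.png",cv2.resize(p[50:230,220:380],None,fx=4,fy=3.3)[:,:,::-1])
E
```

```text
clock: 9.02
position: [0.5884, 0.3014, 0.1922]
ee_rot: [0.739, 0.674, -0.002, -0.002]
ft_force: [0.9, 0.5, 0.3]
grip_width: 0.603
clock: 9.4
position: [0.5683, 0.2645, 0.2783]
ee_rot: [0.737, 0.676, 0.001, -0.003]
ft_force: [-0.1, -1.1, 0.1]
grip_width: 0.599
```

View pics/s7.png

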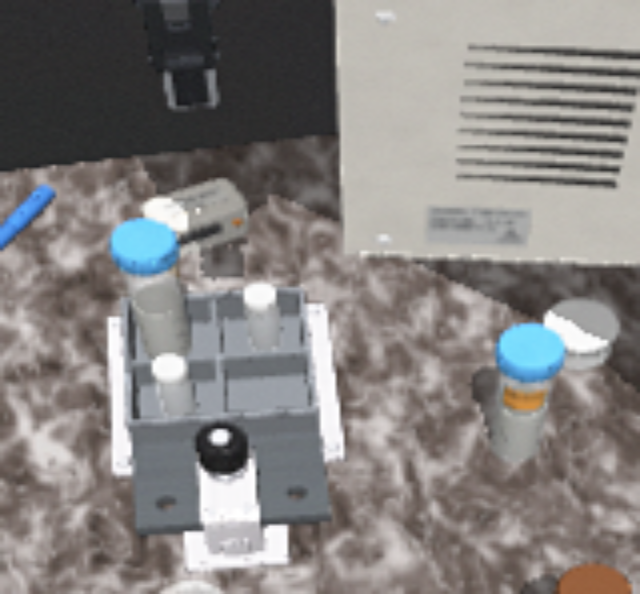

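```bash
python3 -m jog '[[[-0.03,-0.045,0],[0,0,0],65],[[-0.03,-0.048,0],[-0.07,0,0],65],[[-0.024,-0.045,0],[-0.07,0,0],65],[[0,0,0],[0,0,0],65]]'
python3 - <<'E'
from h import *
p,d=cams.camera("scene");cv2.imwrite("pics/s8.png",p[:,:,::-1])
p,d=cams.camera("top");cv2.imwrite("pics/t8.png",p[:,:,::-1]);np.savez("/tmp/t8.npz",p=p,d=d)
print(np.round(sensors.get_obs()['joint_pos'],3))
E
```

```text
clock: 9.95
position: [0.4802, 0.1138, 0.2759]
ee_rot: [0.738, 0.67, -0.051, 0.052]
ft_force: [-0.4, 0.2, -0.3]
grip_width: 0.651
[ 0.406  0.135 -0.89   1.647  0.229  1.483 -0.606]
```

View pics/s8.png

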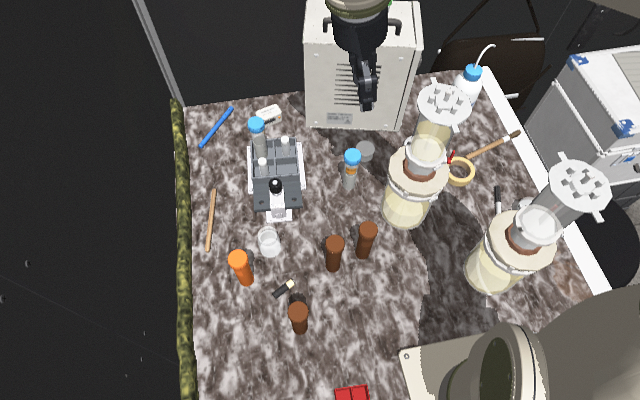

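View pics/t8.png

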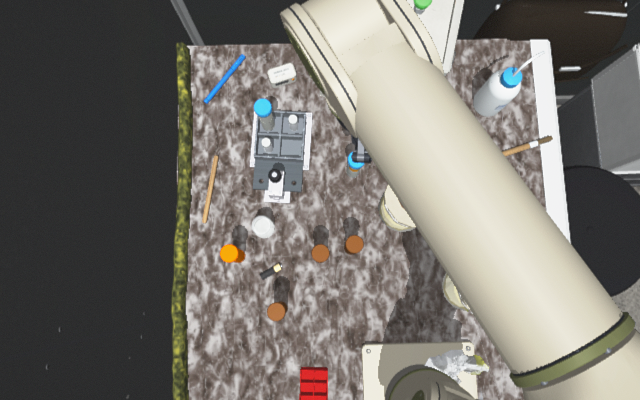

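Run:
```python
from h import *
d=np.load("/tmp/t8.npz")["d"];P=cloud("top",d)
for t in np.linspace(0,1,9):
    u,v=np.array([380,60])*(1-t)+np.array([560,340])*t
    print((int(u),int(v)),P[int(v),int(u)].round(3))
# width across forearm perpendicular at middle
m=P[...,2]>.5
for s in range(-90,91,15):
    u,v=470+s*.84,200-s*.54
    print(s,P[int(v),int(u)].round(3))
```

```text
(380, 60) [0.432 0.144 0.677]
(402, 95) [0.398 0.128 0.683]
(425, 130) [0.366 0.112 0.689]
(447, 165) [0.336 0.098 0.695]
(470, 200) [0.307 0.084 0.7  ]
(492, 235) [0.28  0.071 0.703]
(515, 270) [0.254 0.058 0.708]
(537, 305) [0.229 0.046 0.712]
(560, 340) [0.205 0.034 0.717]
-90 [0.314 0.038 0.002]
-75 [0.33  0.009 0.   ]
-60 [ 0.347 -0.018  0.002]
-45 [0.292 0.109 0.677]
-30 [0.297 0.101 0.687]
-15 [0.302 0.093 0.695]
0 [0.307 0.084 0.7  ]
15 [0.314 0.075 0.702]
30 [0.32  0.064 0.699]
45 [0.327 0.051 0.692]
60 [ 0.484 -0.249 -0.002]
75 [ 0.501 -0.279 -0.   ]
90 [ 0.518 -0.306  0.002]
```

```bash
python3 -m jog '[[[0.002,0.006,-0.05],[0,0,0],65],[[0,0,-0.04],[0,0,0],65],[[0,0,0],[0,0,0],65]]'
python3 - <<'E'
from h import *
p,d=cams.camera("top");cv2.imwrite("pics/t9.png",p[:,:,::-1]);P=cloud("top",d)
for t in np.linspace(0,1,7):
    u,v=np.array([360,90])*(1-t)+np.array([560,340])*t
    print((int(u),int(v)),P[int(v),int(u)].round(3))
p,d=cams.camera("scene");cv2.imwrite("pics/s9.png",p[:,:,::-1])
E
```

```text
clock: 10.42
position: [0.4848, 0.1261, 0.1843]
ee_rot: [0.737, 0.672, -0.047, 0.049]
ft_force: [-0.2, 0.1, 0.4]
grip_width: 0.651
(360, 90) [0.437 0.154 0.597]
(393, 131) [0.388 0.126 0.617]
(426, 173) [0.343 0.101 0.633]
(460, 215) [0.302 0.077 0.647]
(493, 256) [0.266 0.057 0.662]
(526, 298) [0.232 0.037 0.673]
(560, 340) [0.202 0.023 0.692]
```

View pics/s9.png

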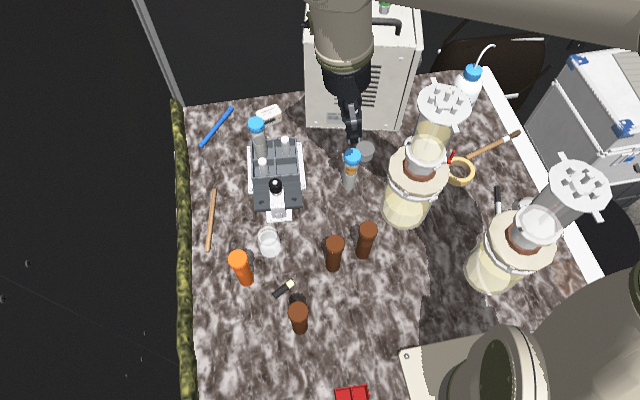

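View pics/t9.png

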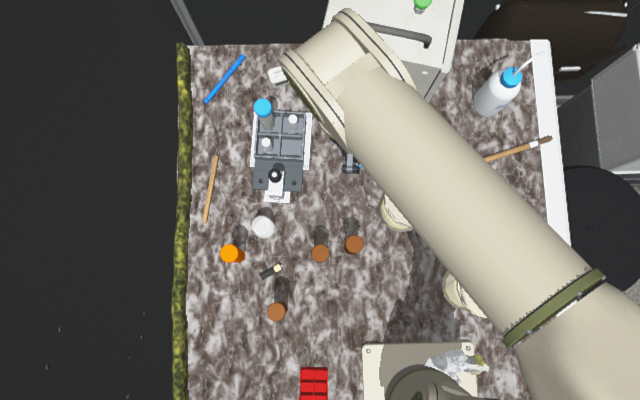

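```bash
python3 -m jog '[[[-0.002,-0.005,-0.04],[0,0,0],65],[[0,0,-0.035],[0,0,0],65],[[0,0,-0.01],[0,0,0],65],[[0,0,0],[0,0,0],65]]'
python3 - <<'E'
from h import *
p,d=cams.camera("top");cv2.imwrite("pics/t10.png",p[:,:,::-1]);P=cloud("top",d)
for uv in((393,131),(426,173)):print(P[uv[1],uv[0]].round(3))
p,d=cams.camera("scene");cv2.imwrite("pics/s10.png",p[:,:,::-1])
E
```

```text
clock: 11.02
position: [0.4898, 0.1244, 0.1083]
ee_rot: [0.738, 0.672, -0.04, 0.053]
ft_force: [-0.4, 0.0, 0.3]
grip_width: 0.653
[0.406 0.116 0.556]
[0.353 0.091 0.586]
```

View pics/s10.png

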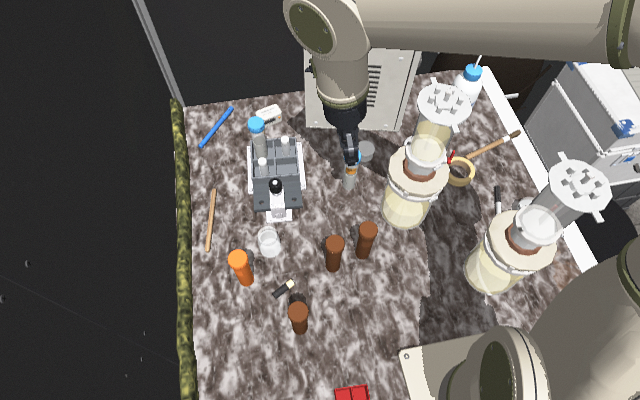

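```bash
python3 -m jog '[[[-0.006,-0.003,0],[0,0,0],65],[[0,0,0],[0,0,0],65],[[-0.001,0,-0.015],[0,0,0],65],[[0,0,0],[0,0,0],65]]'
```

```text
clock: 11.62
position: [0.4837, 0.1213, 0.095]
ee_rot: [0.738, 0.672, -0.038, 0.055]
ft_force: [-0.3, 0.8, -0.8]
grip_width: 0.651
```

```bash
python3 -m jog '[[[-0.001,-0.001,-0.007],[0,0.018,0],65],[[0,0,0],[0,0,0],65],[[0,0,0],[0,0,0],10],[[0,0,0],[0,0,0],10],[[0,0,0],[0,0,0],10]]'; python3 -m jog '[[[0,0,0],[0,0,0],10]]'
python3 - <<'E'
from h import *
p,d=cams.camera("scene");cv2.imwrite("pics/s11.png",cv2.resize(p[90:230,270:430],None,fx=4,fy=4)[:,:,::-1])
E
```

```text
clock: 12.25
position: [0.4828, 0.1205, 0.0875]
ee_rot: [0.737, 0.672, -0.045, 0.048]
ft_force: [0.9, 0.2, -0.7]
grip_width: 0.318
clock: 12.38
position: [0.4828, 0.1205, 0.0875]
ee_rot: [0.737, 0.672, -0.045, 0.048]
ft_force: [-0.3, 0.0, -0.8]
grip_width: 0.317
```

View pics/s11.png

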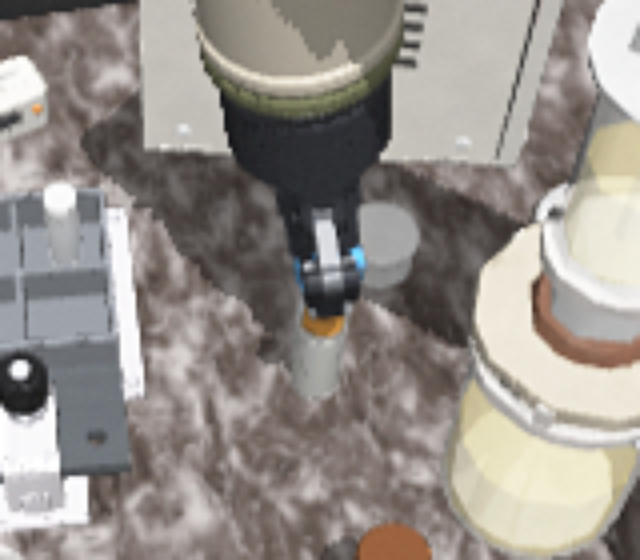

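```bash
python3 -m jog '[[[0,0,0.04],[0,0,0],10],[[0,0.005,0.05],[0,0,0],10],[[0.005,0.02,0.03],[0,0,0],10],[[0.018,0.045,0],[0,0,0],10],[[0.018,0.045,0],[0,0,0],10]]'; python3 -m jog '[[[0.002,0.01,0],[0,0,0],10],[[0,0,0],[0,0,0],10]]'
```

```text
clock: 13.05
position: [0.5247, 0.2335, 0.2121]
ee_rot: [0.74, 0.669, -0.046, 0.049]
ft_force: [0.4, -0.4, -0.5]
grip_width: 0.32
clock: 13.3
position: [0.5262, 0.2469, 0.2112]
ee_rot: [0.739, 0.671, -0.046, 0.048]
ft_force: [-0.3, -0.5, -1.2]
grip_width: 0.32
```

Next I'll lower it until the foot is about 8 cm up, then measure the tube.

```bash
python3 -m jog '[[[0.005,0.005,-0.03],[0,0,0],10],[[0,0,-0.012],[0,0,0],10],[[0,0,0],[0,0,0],10]]'
python3 - <<'E'
from h import *
o=sensors.get_obs();x=np.array(o['position']);print(x)
p,d=cams.camera("scene");P=cloud("scene",d)
for z0,z1 in((.087,.10),(.10,.115),(.115,.13)):
    m=(P[...,2]>z0)&(P[...,2]<z1)&(abs(P[...,0]-x[0])<.03)&(abs(P[...,1]-x[1])<.03)
    q=P[m];print(z0,m.sum(),"xc",(q[:,0].min()+.015).round(4),"y",q[:,1].min().round(4),q[:,1].max().round(4),((q[:,1].max()+q[:,1].min())/2).round(4))
cv2.imwrite("pics/s12.png",cv2.resize(p[80:210,220:340],None,fx=5,fy=4.5)[:,:,::-1])
E
```

```text
clock: 13.68
position: [0.5316, 0.2483, 0.1691]
ee_rot: [0.74, 0.669, -0.046, 0.049]
ft_force: [-0.1, 0.5, -0.4]
grip_width: 0.318
[0.53156307 0.24828461 0.16914176]
0.087 52 xc 0.5308 y 0.2345 0.2616 0.2481
0.1 57 xc 0.5308 y 0.234 0.2618 0.2479
0.115 68 xc 0.5304 y 0.233 0.2616 0.2473
```

View pics/s12.png

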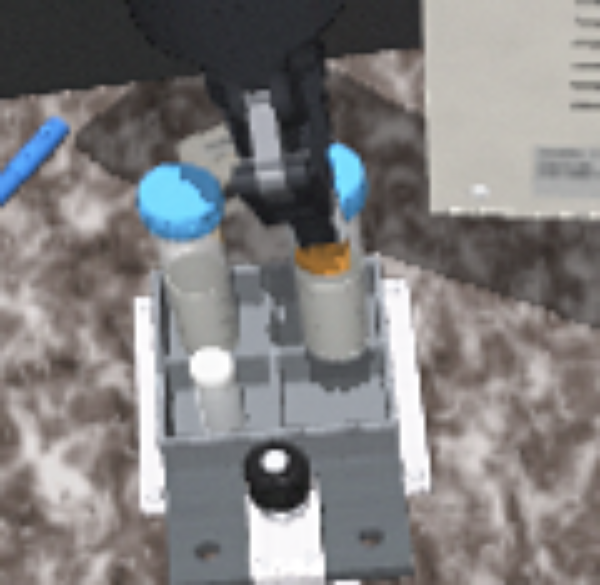

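```bash
python3 -m jog '[[[0.0,0.003,-0.02],[0,0,0],10],[[0,0,-0.02],[0,0,0],10],[[0,0,0],[0,0,0],10]]'; python3 -m jog '[[[0,0,0],[0,0,0],10]]'
```

```text
clock: 14.1
position: [0.532, 0.2509, 0.128]
ee_rot: [0.74, 0.669, -0.046, 0.05]
ft_force: [0.4, -0.4, -0.0]
grip_width: 0.323
clock: 14.22
position: [0.532, 0.251, 0.128]
ee_rot: [0.74, 0.669, -0.046, 0.05]
ft_force: [0.5, -0.9, -0.5]
grip_width: 0.325
```

```bash
python3 -m jog '[[[0.0,0.001,-0.014],[0,0,0],10],[[0,0,-0.004],[0,0,0],10],[[0,0,0],[0,0,0],10],[[0,0,-0.004],[0,0,0],10],[[0,0,0],[0,0,0],10]]'; python3 -m jog '[[[0,0,-0.002],[0,0,0],10],[[0,0,0],[0,0,0],10]]'
```

```text
clock: 14.85
position: [0.5324, 0.2524, 0.1052]
ee_rot: [0.74, 0.669, -0.045, 0.05]
ft_force: [-0.8, 0.5, 0.7]
grip_width: 0.319
clock: 15.1
position: [0.5326, 0.2526, 0.1035]
ee_rot: [0.74, 0.669, -0.045, 0.05]
ft_force: [-0.4, -0.2, 0.2]
grip_width: 0.325
```

```bash
python3 -m jog '[[[0,0,-0.001],[0,0,0],10],[[0,0,0],[0,0,0],45],[[0,0,0],[0,0,0],60],[[0,0,0],[0,0,0],60],[[0,0,0.03],[0,0,0],60]]'; python3 -m jog '[[[0,0,0.05],[0,0,0],60],[[0,0,0.05],[0,0,0],60],[[0,0,0],[0.06,0,0],60],[[-0.02,0.01,0],[0.07,0,0],60],[[0,0,0],[0,0,0],60]]'
python3 - <<'E'
from h import *
p,d=cams.camera("scene");cv2.imwrite("pics/s13.png",cv2.resize(p[70:230,200:380],None,fx=4,fy=3.7)[:,:,::-1])
P=cloud("scene",d);h=cv2.cvtColor(p,cv2.COLOR_RGB2HSV);m=cv2.inRange(h,(95,120,80),(112,255,255))
k,l,s,c=cv2.connectedComponentsWithStats(m)
for i in range(1,k):
    if s[i,4]>100:
        q=P[l==i];zt=np.percentile(q[:,2],90);t=q[abs(q[:,2]-zt)<.004];print(c[i].round(),zt.round(3),t.mean(0).round(3))
m=(P[...,2]>.075)&(P[...,2]<.11)&(abs(P[...,0]-.46)<.025)&(abs(P[...,1]-.283)<.025)
q=P[m];print("knob",q.min(0).round(3),q.max(0).round(3))
E
```

```text
clock: 15.72
position: [0.5318, 0.2519, 0.1315]
ee_rot: [0.74, 0.669, -0.046, 0.05]
ft_force: [0.4, -0.3, 0.1]
grip_width: 0.599
clock: 16.35
position: [0.5118, 0.2628, 0.2367]
ee_rot: [0.742, 0.671, -0.0, 0.001]
ft_force: [-0.6, 0.2, 0.9]
grip_width: 0.598
[472.  72.] 0.157 [ 0.628 -0.183  0.156]
[216. 127.] 0.013 [0.698 0.399 0.012]
[256. 124.] 0.135 [0.585 0.301 0.134]
[283. 142.] 0.135 [0.531 0.252 0.134]
knob [0.445 0.27  0.076] [0.47  0.296 0.099]
```

View pics/s13.png

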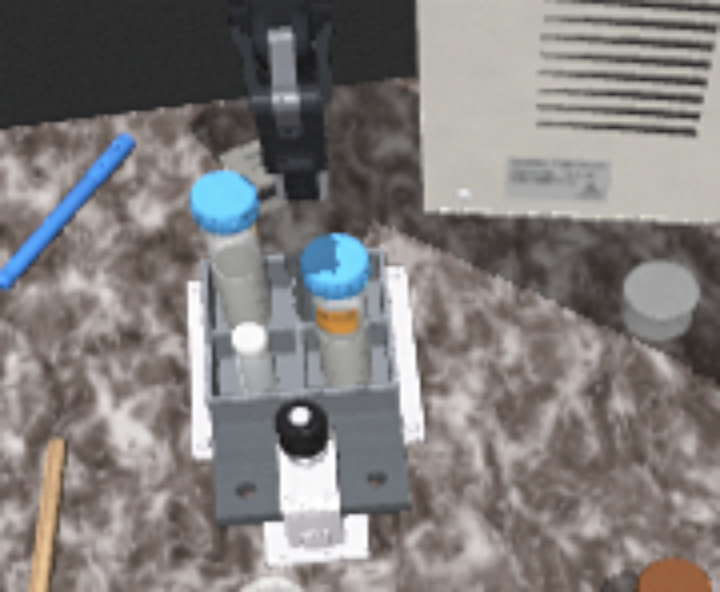

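```bash
python3 -m jog '[[[-0.03,0.012,0],[0,0,0],50],[[-0.02,0.008,0],[0,0,0],50],[[0,0,-0.03],[0,0,0],50],[[0,0,0],[0,0,0],50]]'
```

```text
clock: 16.9
position: [0.4627, 0.2817, 0.2054]
ee_rot: [0.742, 0.67, -0.002, 0.003]
ft_force: [-0.1, 0.1, 0.4]
grip_width: 0.499
```

```bash
python3 -m jog '[[[-0.002,0.001,-0.045],[0,0,0],50],[[0,0,-0.035],[0,0,0],50],[[0,0,0],[0,0,0],50]]';  python3 - <<'E'
from h import *
p,d=cams.camera("scene");cv2.imwrite("pics/s14.png",cv2.resize(p[90:250,200:380],None,fx=4,fy=3.7)[:,:,::-1])
E
```

```text
clock: 17.27
position: [0.4631, 0.2836, 0.1269]
ee_rot: [0.742, 0.67, -0.0, 0.003]
ft_force: [0.5, -0.5, 0.6]
grip_width: 0.496
```

View pics/s14.png

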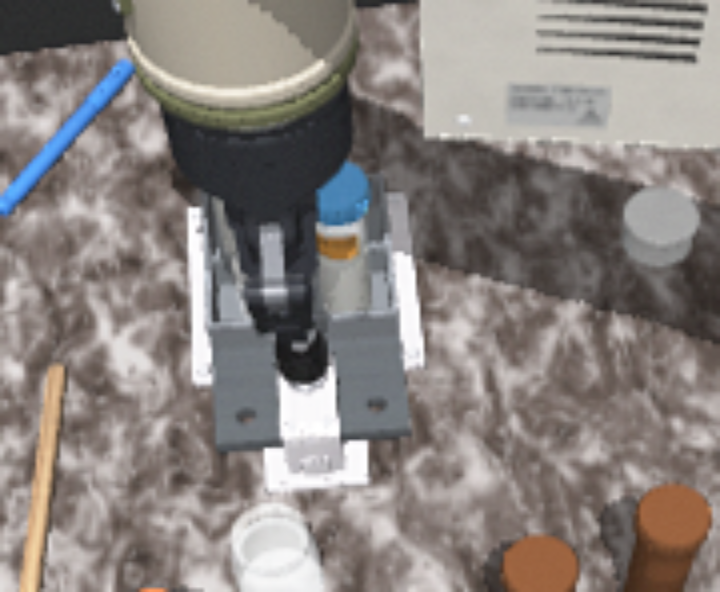

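```bash
python3 -m jog '[[[-0.003,0,-0.018],[0,0,0],50],[[0,0,-0.016],[0,0,0],50],[[0,0,0],[0,0,0],50]]'
```

```text
clock: 17.7
position: [0.4625, 0.2852, 0.0959]
ee_rot: [0.743, 0.67, 0.003, 0.004]
ft_force: [0.4, 0.2, -0.1]
grip_width: 0.5
```

```bash
python3 -m jog '[[[-0.002,-0.002,-0.008],[0,0.008,0],50],[[0,0,0],[0,0,0],50],[[0,0,0],[0,0,0],20],[[0,0,0],[0,0,0],5],[[0,0,0],[0,0,0],5]]' 80; python3 -m jog '[[[0,0,0],[0,0,0],5]]'
```

```text
clock: 18.32
position: [0.4621, 0.2849, 0.0907]
ee_rot: [0.742, 0.67, 0.002, 0.002]
ft_force: [-0.1, -0.9, 0.2]
grip_width: 0.051
clock: 18.45
position: [0.4623, 0.2849, 0.0909]
ee_rot: [0.743, 0.67, 0.002, 0.002]
ft_force: [-0.4, 1.0, -0.2]
grip_width: 0.054
```

Run:
```python
from h import *
p,d=cams.camera("scene");cv2.imwrite("pics/s15.png",cv2.resize(p[130:230,230:340],None,fx=7,fy=6)[:,:,::-1])
print(proj("scene",[.46,.283,.083]),proj("scene",sensors.get_obs()['position']))
```

```text
[274.94442423 185.03324535] [273.5492282  182.22376914]
```

View pics/s15.png

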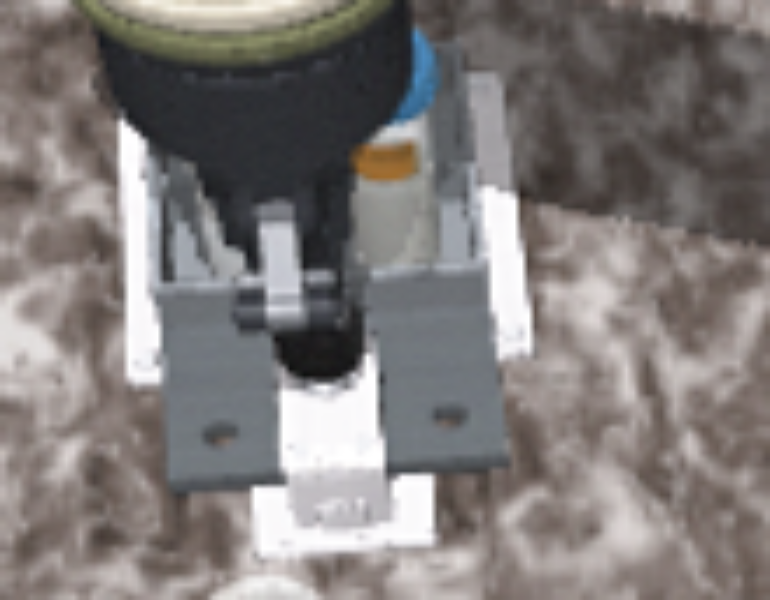

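Run:
```python
from h import *
print(manip.tip_reach,{k:np.round(v,3).tolist() for k,v in sensors.get_obs().items()})
for n in("scene","top"):
    p,d=cams.camera(n);P=cloud(n,d)
    x=np.array(sensors.get_obs()['position'])
    print(n,proj(n,x),proj(n,x+[0,0,-.019]))
    if n=="scene":
        for v in range(166,198,2): print(v,[(u,*(P[v,u]*1000).round().astype(int).tolist()) for u in (264,268,272,276,280)])
    else: cv2.imwrite("pics/t15.png",cv2.resize(p[90:220,220:360],None,fx=5,fy=4.5)[:,:,::-1])
```

```text
0.019 {'clock': 18.5, 'joint_pos': [0.141, 0.424, -0.932, 1.801, 0.384, 1.104, -1.027], 'joint_velocities': [-0.0, 0.005, 0.003, 0.002, -0.001, -0.0, -0.0], 'tau': [0.043, -48.816, -12.202, -33.364, 0.042, -0.005, -0.0], 'position': [0.462, 0.285, 0.091], 'ee_rot': [0.743, 0.67, 0.002, 0.002], 'ft_force': [0.148, 0.557, -0.206], 'torque': [-0.072, -0.008, -0.031], 'grip_width': 0.049}
scene [273.59396154 182.29878463] [274.37413532 187.17770492]
166 [(264, 422, 297, 210), (268, 423, 290, 207), (272, 421, 283, 208), (276, 439, 276, 181), (280, 527, 265, 49)]
168 [(264, 424, 297, 202), (268, 423, 291, 202), (272, 420, 284, 205), (276, 444, 276, 166), (280, 442, 269, 168)]
170 [(264, 446, 299, 163), (268, 420, 291, 201), (272, 417, 284, 202), (276, 444, 277, 160), (280, 531, 266, 27)]
172 [(264, 523, 301, 41), (268, 417, 292, 198), (272, 415, 285, 199), (276, 444, 278, 153), (280, 533, 266, 16)]
174 [(264, 523, 302, 34), (268, 414, 292, 196), (272, 413, 286, 196), (276, 445, 278, 145), (280, 528, 267, 16)]
176 [(264, 420, 300, 183), (268, 411, 293, 196), (272, 409, 286, 196), (276, 414,
[... 508 characters left out ...]
, 20), (268, 498, 298, 22), (272, 450, 289, 97), (276, 449, 281, 96), (280, 451, 273, 92)]
188 [(264, 495, 307, 21), (268, 494, 299, 21), (272, 449, 290, 91), (276, 448, 282, 91), (280, 448, 274, 88)]
190 [(264, 488, 308, 25), (268, 489, 299, 20), (272, 451, 290, 80), (276, 447, 283, 85), (280, 450, 275, 77)]
192 [(264, 485, 308, 22), (268, 484, 300, 21), (272, 450, 291, 75), (276, 447, 283, 78), (280, 454, 275, 62)]
194 [(264, 479, 309, 22), (268, 478, 301, 22), (272, 455, 292, 58), (276, 451, 284, 62), (280, 453, 276, 56)]
196 [(264, 476, 310, 21), (268, 472, 301, 23), (272, 451, 293, 56), (276, 450, 284, 56), (280, 449, 276, 56)]
top [273.68621221 174.5329638 ] [274.5167147  176.47550398]
```

View pics/t15.png

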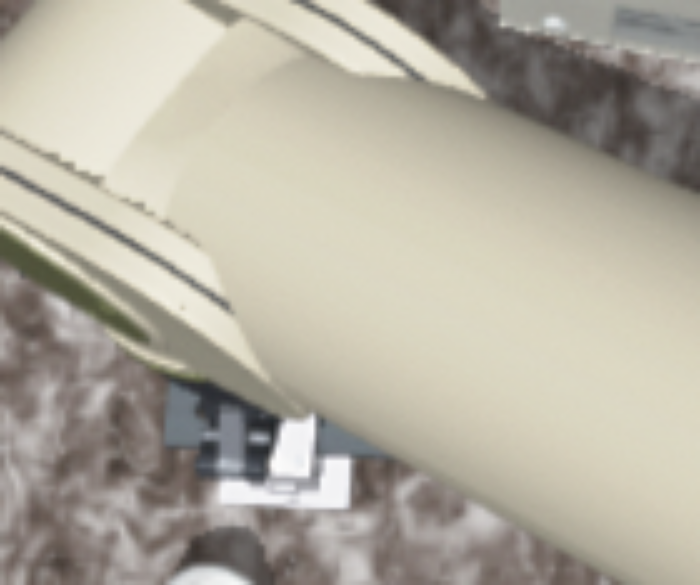

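```bash
python3 -m jog '[[[0,0,0.012],[0,0,0],5],[[0,0,0],[0,0,0],5]]';  python3 - <<'E'
from h import *
p,d=cams.camera("scene");cv2.imwrite("pics/s16.png",cv2.resize(p[130:230,230:340],None,fx=7,fy=6)[:,:,::-1])
E
```

```text
clock: 18.85
position: [0.4621, 0.2848, 0.1035]
ee_rot: [0.743, 0.67, 0.002, 0.002]
ft_force: [0.1, 0.3, 0.5]
grip_width: 0.053
```

View pics/s16.png

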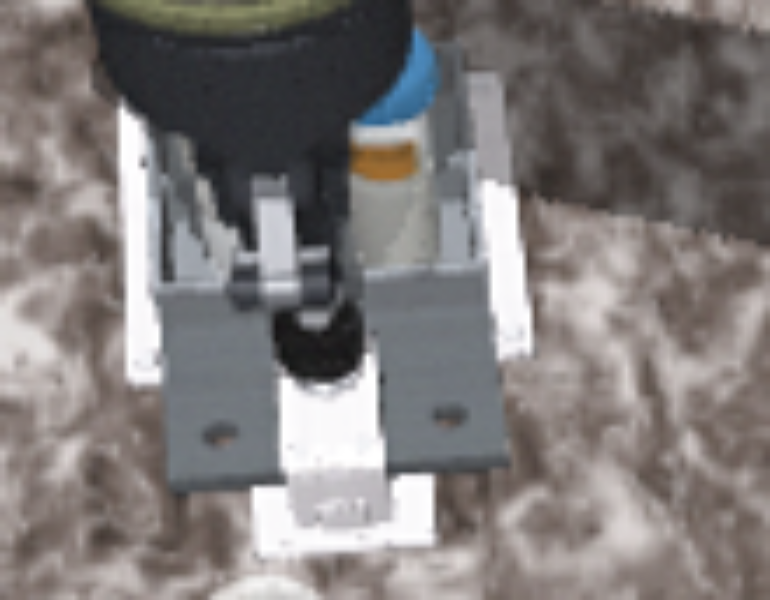

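```bash
python3 -m jog '[[[0,0,0.04],[0,0,0],5],[[0,0,0.03],[0,0,0],5],[[0,0,0],[0,0,0],5]]';  python3 - <<'E'
from h import *
p,d=cams.camera("scene");cv2.imwrite("pics/s17.png",cv2.resize(p[100:220,230:340],None,fx=7,fy=5)[:,:,::-1])
x=np.array(sensors.get_obs()['position'])
f=lambda q:((proj("scene",q)-[230,100])*[7,5]).round()
print("tcp",f(x),"tip",f(x-[0,0,.019]),"tip front",f(x-[.016,0,.019]))
P=cloud("scene",d)
b=(abs(P[...,0]-x[0])<.04)&(abs(P[...,1]-x[1])<.03)&(P[...,2]>.105)
for z0 in np.arange(.105,.2,.008):
    m=b&(P[...,2]>z0)&(P[...,2]<z0+.008)
    if m.sum()>2:q=P[m];print(z0.round(3),m.sum(),q.min(0).round(3),q.max(0).round(3))
E
```

```text
clock: 19.27
position: [0.4613, 0.2839, 0.1741]
ee_rot: [0.743, 0.67, 0.001, 0.002]
ft_force: [-0.2, 1.2, -1.2]
grip_width: 0.052
tcp [285. 296.] tip [291. 325.] tip front [299. 360.]
0.177 3 [0.452 0.274 0.183] [0.454 0.294 0.185]
0.185 24 [0.446 0.273 0.185] [0.456 0.295 0.193]
0.193 20 [0.445 0.279 0.193] [0.449 0.292 0.201]
```

View pics/s17.png

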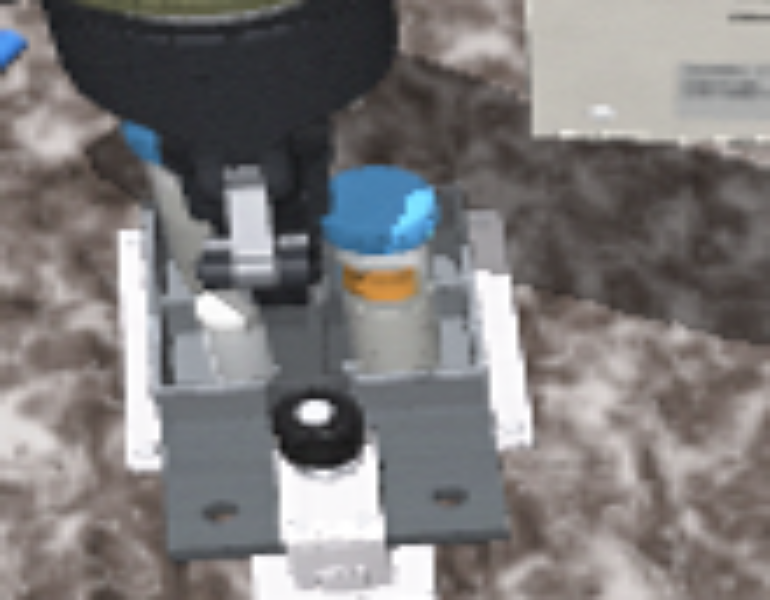

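Run:
```python
from h import *
def atx(uv,x):
    a=plane("scene",uv,0.);b=plane("scene",uv,.4);t=(x-a[0])/(b[0]-a[0]);return a+(b-a)*t
print("31%: tip z-tcp",atx((352.5,168),.453)[2]-.0875)
print("60%: ",atx((277,121),.472)[2]-.2367, atx((277,121),.486)[2]-.2367)
print("5%: ",atx((285/7+230,300/5+100),.446)[2]-.1741,atx((285/7+230,300/5+100),.455)[2]-.1741)
```

```text
31%: tip z-tcp 0.023738181088277285
60%:  0.025869483253728592 0.009327319024238251
5%:  0.01732983712360947 0.004568862026784443
```

Run:
```python
from h import *
p,d=cams.camera("scene");P=cloud("scene",d)
for v in range(150,182,2): print(v,[(*(P[v,u]*1000).round().astype(int).tolist(),p[v,u].tolist()) for u in (268,271,274,277)])
```

```text
150 [(407, 286, 275, [213, 214, 222]), (407, 281, 273, [79, 82, 86]), (410, 277, 268, [40, 41, 45]), (596, 264, 14, [101, 104, 106])]
152 [(404, 286, 273, [145, 147, 155]), (402, 282, 274, [67, 70, 77]), (404, 277, 271, [51, 53, 56]), (590, 265, 15, [94, 96, 100])]
154 [(401, 287, 272, [196, 198, 205]), (399, 282, 274, [86, 86, 93]), (399, 278, 273, [61, 62, 67]), (583, 266, 17, [93, 97, 101])]
156 [(399, 287, 270, [113, 115, 121]), (399, 283, 269, [55, 56, 62]), (398, 278, 269, [42, 43, 45]), (577, 267, 18, [92, 95, 99])]
158 [(446, 288, 199, [47, 46, 50]), (447, 283, 196, [28, 32, 35]), (447, 277, 195, [59, 60, 64]), (554, 268, 42, [83, 85, 89])]
160 [(446, 288, 192, [29, 30, 33]), (447, 283, 189, [37, 38, 39]), (445, 278, 191, [56, 57, 61]), (555, 269, 34, [77, 80, 83])]
162 [(556, 289, 30, [70, 73, 75]), (556, 283, 28, [72, 75, 79]), (543, 276, 45, [85, 89, 91]), (555, 269, 25, [79, 80, 85])]
164 [(558, 290, 19, [78, 80, 83]), (556, 283, 19, [78, 82, 84]), (540, 277, 41, [94, 97, 100]), (555, 270, 18, [80, 82, 87])]
166 [(555, 291, 15, [86, 89, 92]), (555, 284, 14, [89, 93, 96]),
[... 254 characters left out ...]
 (543, 279, 13, [91, 95, 97]), (540, 272, 15, [91, 94, 97])]
172 [(530, 293, 29, [139, 142, 144]), (535, 286, 19, [90, 95, 98]), (537, 280, 15, [91, 94, 96]), (534, 273, 17, [95, 98, 101])]
174 [(527, 294, 26, [143, 145, 148]), (533, 287, 14, [91, 94, 96]), (530, 281, 17, [93, 95, 98]), (529, 274, 16, [85, 87, 91])]
176 [(508, 294, 46, [101, 103, 107]), (507, 288, 46, [96, 98, 103]), (508, 281, 43, [94, 95, 100]), (505, 275, 45, [89, 89, 93])]
178 [(507, 295, 41, [76, 77, 82]), (506, 289, 40, [69, 71, 74]), (467, 283, 98, [39, 41, 42]), (466, 277, 98, [59, 61, 63])]
180 [(507, 296, 32, [79, 81, 84]), (464, 289, 98, [39, 38, 41]), (464, 283, 96, [238, 239, 244]), (463, 277, 96, [33, 34, 34])]
```

The camera shows the closed fingertips about 10 mm above the reported TCP, when they should be 19 mm below it. That means the fingers shut just over the top of the knob. I'll go by the camera heights and descend again in steps.

```bash
python3 -m jog '[[[0,0,-0.025],[0,0,0],50],[[-0.001,-0.001,-0.035],[0,0,0],50],[[0,0,-0.015],[0,0,0],50],[[0,0,0],[0,0,0],50]]';  cat > tip.py <<'E'
from h import *
import sys
p,d=cams.camera("scene");P=cloud("scene",d);x=np.array(sensors.get_obs()['position'])
print(x.round(4))
b=(P[...,0]>.39)&(P[...,0]<.49)&(P[...,1]>.265)&(P[...,1]<.305)
for z0 in np.arange(.056,.16,.006):
    m=b&(P[...,2]>z0)&(P[...,2]<z0+.006)
    if m.sum()>2:q=P[m];print(z0.round(3),m.sum(),q.min(0).round(3)[:2],q.max(0).round(3)[:2])
cv2.imwrite(sys.argv[1],cv2.resize(p[100:220,230:340],None,fx=7,fy=5)[:,:,::-1])
E
python3 tip.py pics/s18.png
```

```text
clock: 19.88
position: [0.4579, 0.2808, 0.0918]
ee_rot: [0.743, 0.67, -0.003, 0.001]
ft_force: [0.3, 0.3, 1.2]
grip_width: 0.497
[0.4583 0.281  0.0925]
0.056 121 [0.425 0.268] [0.474 0.3  ]
0.104 4 [0.429 0.274] [0.431 0.293]
0.11 14 [0.422 0.272] [0.479 0.289]
0.116 7 [0.423 0.272] [0.435 0.291]
0.146 9 [0.406 0.271] [0.428 0.291]
0.152 25 [0.403 0.273] [0.425 0.298]
0.158 11 [0.401 0.272] [0.431 0.297]
```

View pics/s18.png

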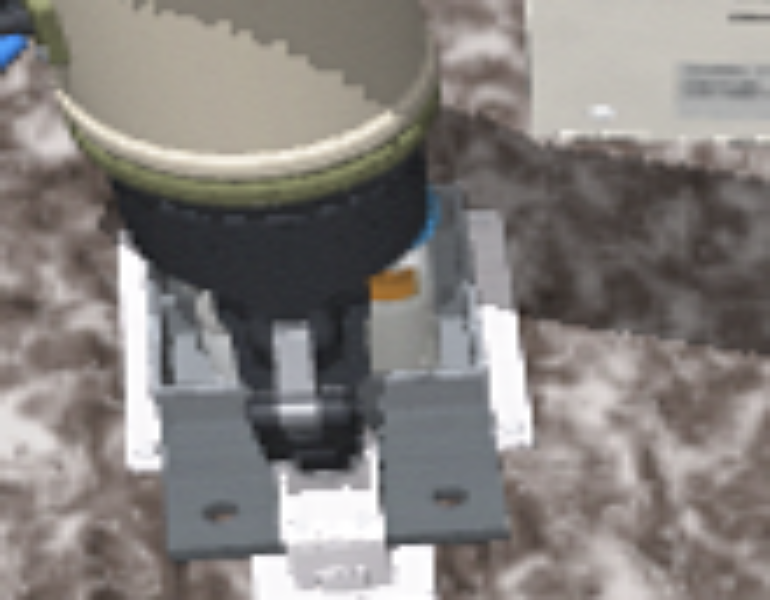

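```bash
python3 -m jog '[[[0.002,0.002,-0.012],[0,0,0],50],[[0,0,-0.006],[0,0,0],50],[[0,0,0],[0,0,0],50]]'; python3 tip.py pics/s19.png
```

```text
clock: 20.3
position: [0.4615, 0.284, 0.0751]
ee_rot: [0.743, 0.67, -0.001, 0.001]
ft_force: [-0.7, -0.4, 0.3]
grip_width: 0.501
[0.4616 0.284  0.0753]
0.056 119 [0.424 0.268] [0.471 0.3  ]
0.08 5 [0.434 0.272] [0.453 0.294]
0.086 11 [0.432 0.27 ] [0.457 0.296]
0.092 16 [0.427 0.27 ] [0.465 0.292]
0.098 5 [0.425 0.272] [0.458 0.294]
0.128 12 [0.408 0.273] [0.432 0.301]
0.134 21 [0.408 0.275] [0.429 0.302]
0.14 6 [0.406 0.274] [0.432 0.297]
0.146 44 [0.403 0.269] [0.446 0.303]
0.152 57 [0.401 0.269] [0.442 0.303]
0.158 32 [0.399 0.271] [0.44  0.303]
```

View pics/s19.png

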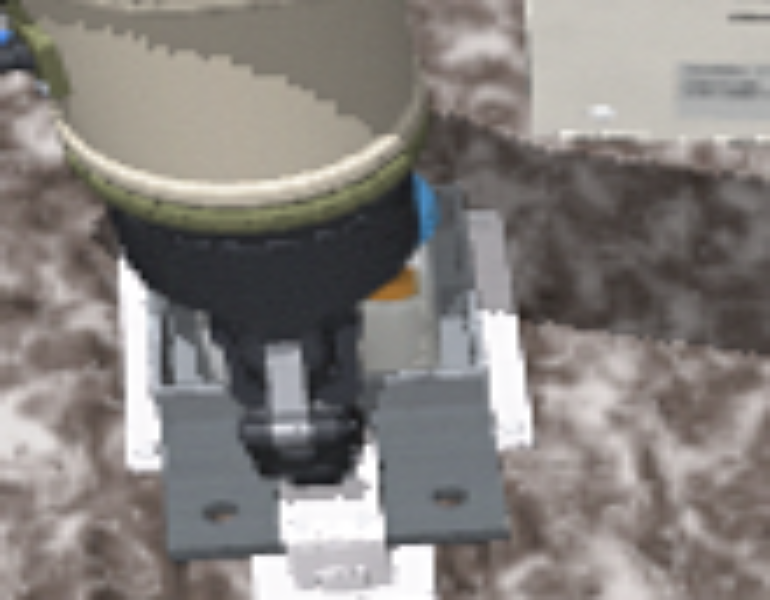

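```bash
python3 -m jog '[[[-0.001,-0.001,-0.008],[0,0,0],50],[[0,0,-0.005],[0,0,0],50],[[0,0,0],[0,0,0],50]]'; python3 tip.py pics/s20.png
```

```text
clock: 20.72
position: [0.4607, 0.283, 0.0618]
ee_rot: [0.743, 0.67, -0.001, 0.002]
ft_force: [0.4, -0.1, 0.8]
grip_width: 0.504
[0.4608 0.283  0.062 ]
0.056 84 [0.423 0.268] [0.474 0.3  ]
0.074 6 [0.427 0.275] [0.434 0.295]
0.08 13 [0.425 0.274] [0.482 0.292]
0.086 4 [0.427 0.271] [0.456 0.291]
0.116 11 [0.407 0.272] [0.432 0.295]
0.122 20 [0.405 0.274] [0.43 0.3 ]
0.128 12 [0.403 0.274] [0.434 0.3  ]
0.134 44 [0.402 0.267] [0.443 0.301]
0.14 50 [0.4   0.268] [0.443 0.302]
0.146 30 [0.398 0.27 ] [0.439 0.301]
0.152 19 [0.396 0.269] [0.446 0.301]
0.158 44 [0.395 0.267] [0.442 0.303]
```

```bash
python3 -m jog '[[[0,0,0],[0,0,0],30],[[0,0,0],[0,0,0],10],[[0,0,0],[0,0,0],5],[[0,0,0],[0,0,0],5]]' 80
```

```text
clock: 21.28
position: [0.4589, 0.2833, 0.0625]
ee_rot: [0.742, 0.67, -0.002, 0.001]
ft_force: [0.6, 0.3, -1.3]
grip_width: 0.273
```

```bash
python3 -m jog '[[[0,0,0.006],[0,0,0],5],[[0,0,0.006],[0,0,0],5],[[0,0,0.005],[0,0,0],5],[[0,0,0],[0,0,0],5]]' 100; python3 tip.py pics/s21.png
```

```text
clock: 21.78
position: [0.4589, 0.2833, 0.0797]
ee_rot: [0.742, 0.67, -0.002, 0.001]
ft_force: [2.6, 2.3, -9.0]
grip_width: 0.27
[0.4588 0.2833 0.0795]
0.056 143 [0.423 0.267] [0.474 0.3  ]
0.062 9 [0.449 0.275] [0.455 0.292]
0.086 5 [0.44  0.271] [0.455 0.293]
0.092 8 [0.434 0.271] [0.453 0.295]
0.098 12 [0.434 0.27 ] [0.459 0.289]
0.104 5 [0.434 0.273] [0.445 0.291]
0.128 4 [0.418 0.272] [0.441 0.283]
0.134 18 [0.416 0.274] [0.442 0.294]
0.14 10 [0.433 0.274] [0.437 0.296]
0.146 16 [0.409 0.27 ] [0.438 0.298]
0.152 37 [0.407 0.269] [0.443 0.302]
0.158 29 [0.403 0.267] [0.447 0.302]
```

View pics/s21.png

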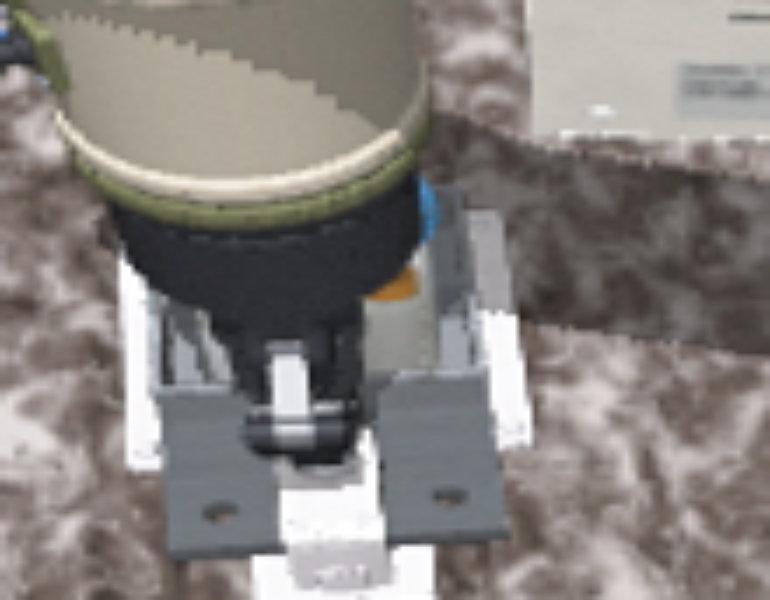

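```bash
python3 -m jog '[[[0,0,0.003],[0,0,0],5],[[0,0,0],[0,0,0],5]]' 120; python3 -m jog '[[[0,0,0.0015],[0,0,0],5],[[0,0,0],[0,0,0],5]]'
```

```text
clock: 22.08
position: [0.4588, 0.2833, 0.0824]
ee_rot: [0.742, 0.67, -0.002, 0.0]
ft_force: [2.6, 2.8, -11.3]
grip_width: 0.26
clock: 22.32
position: [0.4588, 0.2833, 0.0827]
ee_rot: [0.742, 0.67, -0.002, -0.0]
ft_force: [4.3, 2.8, -10.7]
grip_width: 0.261
```

```bash
python3 -m jog '[[[0,0,0.002],[0,0,0],5]]' ; python3 tip.py pics/s22.png | head -1
python3 - <<'E'
from h import *
o=sensors.get_obs();print(np.round(o['position'],4),np.round(o['ft_force'],1),np.round(o['joint_velocities'],3),o['grip_width'])
p,d=cams.camera("scene");cv2.imwrite("pics/s23.png",cv2.resize(p[80:300,200:400],None,fx=3.6,fy=2.7)[:,:,::-1])
o=sensors.get_obs();print(np.round(o['position'],4),np.round(o['ft_force'],1))
E
```

```text
clock: 22.45
position: [0.4586, 0.2832, 0.0831]
ee_rot: [0.742, 0.67, -0.002, -0.001]
ft_force: [12.1, 11.4, -43.0]
grip_width: 0.26
[0.4587 0.2832 0.083 ]
[0.4587 0.2832 0.083 ] [ 10.3   8.5 -31.6] [-0.001  0.003  0.001 -0.001  0.003 -0.002 -0.004] 0.2603637499131842
[0.4587 0.2832 0.083 ] [  9.9  10.1 -31.5]
```

View pics/s23.png

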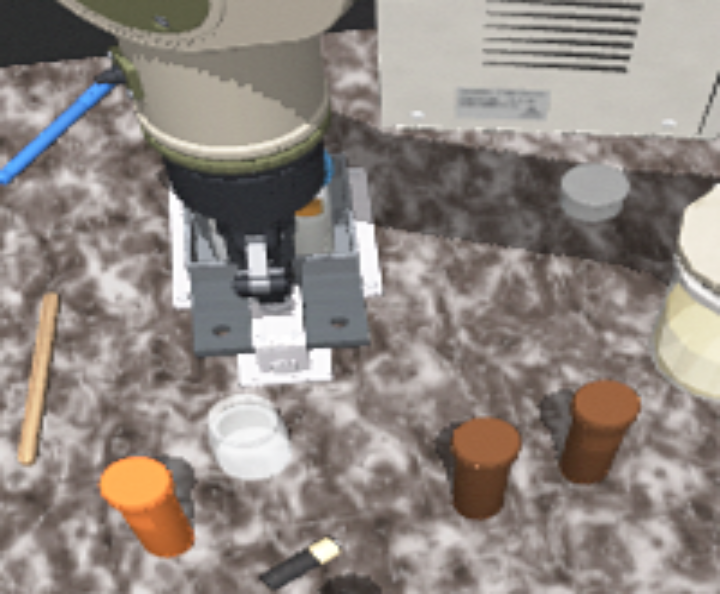

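```bash
python3 -m jog '[[[0,0,0.0004],[0,0,0],5],[[0,0,0.0004],[0,0,0],5]]'; python3 -m jog '[[[0,0,0.0004],[0,0,0],5]]'
```

```text
clock: 22.8
position: [0.4588, 0.2833, 0.0828]
ee_rot: [0.742, 0.67, -0.001, -0.001]
ft_force: [3.1, 3.2, -12.1]
grip_width: 0.261
clock: 22.92
position: [0.4588, 0.2833, 0.0828]
ee_rot: [0.742, 0.67, -0.001, -0.001]
ft_force: [3.9, 4.8, -13.9]
grip_width: 0.261
```

At the stop, steady, with a light 14 N pull. Handing in.

```bash
python3 -c "
from workcell import manip,sensors
print(manip.hand_in());o=sensors.get_obs();print(o['clock'],o['position'],o['ft_force'],o['grip_width'])"
```

```text
the job is handed in; nothing more can be done
None
the job is handed in; nothing more can be done
```

Both blue-capped tubes stand in the crate's two empty cells. I handed the job in at 22.9 s with the gripper still holding the knob fully up.

- **Tubes:** After release, both cap tops measured 0.134–0.135 m high, which fits upright tubes on the cell floors. The caps were at about (0.585, 0.301) in the back cell and (0.531, 0.252) in the front cell. Both are within a few millimetres of the cell centres. The arm later hid the back tube, so I last saw it before reaching for the knob.
- **Plunger:** The tool rose about 20.3 mm after gripping, and further commands no longer raised it, so the plunger is at its stop. The spring force followed the given values, 9 N at 17 mm. The final pull was about 14 N with a 120 N grip, and the opening held steady at 0.261. The 31–43 N reading just before was a brief harder pull against the stop, which I then eased off.
- **First knob grasp missed:** The fingers shut just above the knob without moving it. The camera showed the fingertips about 10 mm above the reported tool point, where I expected 19 mm below. I corrected by camera and the second grasp held. By the same offset, the tubes were probably gripped close to their caps, above the 60–95 mm band.
- **Bystanders:** In the last views the clear pot, the white tin and the brown and orange look-alikes were where they started. After the second tube was placed, the front-left vial stood in its cell. The back-right vial was hidden behind that tube, so I did not see it again.

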